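# Put up the tiered pastry stand on the bakery counter

### The job

Put up the wooden pastry stand on its dark square foot, from the bottom up and one piece at a time: first the large round tier on the foot, then the middle eight-sided tier on the large one's column, then the small square tier, and last the turned cap on the very top. Set each piece down gently (do not drop it), flat and centred on the one below, and let it go before you fetch the next. Leave the jar, the mug and the pastry brush where they are.

Things in the scene. Friction and masses are not known exactly. Their poses are not given: they have to be found in the camera images.
- foot: dark wooden foot of the stand, a flat square block 130 x 130 mm, its flat top 20 mm above the counter; fixed to the counter. Its origin is the centre of its underside; z is up.
- tier_large: loose pale birch tier: a round board 170 mm in diameter, 14 mm thick, with a plain round column 44 mm in diameter rising from its middle to a flat top 65 mm above the underside. Lift it by the column from above. Lies column up on the counter. Its origin is the centre of its underside; z is up.
- tier_middle: loose pale birch tier: a regular eight-sided board about 140 mm across its corners, 14 mm thick, with a plain round column 44 mm in diameter rising from its middle to a flat top 65 mm above the underside. Lift it by the column from above. Lies column up on the counter. Its origin is the centre of its underside; z is up.
- tier_small: loose pale birch tier: a square board 90 x 90 mm, 14 mm thick, with a plain round column 44 mm in diameter rising from its middle to a flat top 65 mm above the underside. Lift it by the column from above. Lies column up on the counter. Its origin is the centre of its underside; z is up.
- cap: loose pale birch turned cap, 55 mm high: a flat round base 58 mm in diameter and 9 mm thick, above it a straight stem 28 mm in diameter from 11 to 47 mm above the underside, with a rounded tip. Stands upright on the counter; lift it by the stem from above. Its origin is the centre of its underside; z is up.
- jar: bystander: closed amber glass jar with a steel lid, 72 mm in diameter, 100 mm high, standing. Its origin is the centre of its underside; z is up.
- mug: bystander: white mug, 76 mm in diameter at the rim, 85 mm high, with a handle at its +y side. Its origin is the centre of its underside; z is up.
- brush: bystander: pastry brush lying on the counter, about 200 mm long and under 30 mm high, along its x axis. The origin is under its middle.
There are look-alikes about, which are no part of the job. Leave any orange look-alike of the cap alone. What is shaped like the tier_middle but purple is not meant.

How it is judged:
By the outcome, as a careful person would: the job done as asked, in the order asked, and still so for the second after the job is handed in, with the robot touching nothing.
It also fails if it takes over 112 s, if anything falls off the work surface, if the arm or the gripper's body presses on something with over 40 N, if the wrist force passes 120 N, or if a joint passes its speed limit or range.

### The arm

A 6-joint arm with a two-finger parallel gripper is mounted at the origin on the work surface. World frame = base frame: x ahead of the robot, y to its left, z up, the work surface at z = 0. Lengths are in mm, angles in rad, forces in N, time in s.
With the tool pointing down it reaches from about 300 to 775 mm from the base axis. Payload 14.6 kg.
Tool frame: the origin (TCP) lies at the very end of the fingers, on their centre line; the grasp point (between the pads) lies 19 mm behind it; x points along the fingers, z is the direction in which the jaws open and shut, and the axes are right-handed (so a half turn about x gives the same grasp; the last joint's range is limited). The gripper opens to 94 mm and grips with 3 to 60 N. Pads are 16 mm wide; open, the fingers measure 119 mm over their backs; the gripper's body (75 mm by 177 mm) begins 78 mm behind the grasp point.
Start: joints at [-1.388, 0.3, 1.521, -0, 1.321, -0.067], TCP at [135.959, -532.921, 205.446] pointing down, gripper open.
Joint ranges: [-3.03, 3.03], [-0.79, 2.21], [0.23, 2.52], [-1.04, 4.18], [0, 3.07], [-2.55, 2.55]. Speed limits (rad/s): [2.22, 2.22, 2.57, 3.14, 3.14, 3.14].

### API

Orientations are given as a rotation vector (axis times angle).
In Python, from rig import manip, grab_frame gives the robot as it stands.
- The arm moves only by the shell command python3 -m jog 'ROWS' [FORCE]. ROWS is a JSON object of lists of equal length, an entry for each row: "slide": the shift along the tool's x, y, z in m, a list of three; "twist": the turn about the tool's x in degrees; "jaw": the finger opening in m, from 0 to 0.094. A call has 1 to 8 rows; each row shifts and turns the commanded pose from where the row before left it, along the tool's axes as they then stand; what a row does not reach is not made up. A row lasts 1/8 s, in which the tool goes at most 62.5 mm and 10.7 degrees, less where a joint would pass 70% of its speed; a pose out of reach is approached as far as the arm can. A call with a gripper value outside its range is refused whole. The fingers move at their own pace and stop on an object; FORCE is the grip in N (left out, the last holds). Time passes only in rows, so rows that do not move let the fingers close. It gives the time, the measured TCP pose, the force and the opening at its end, in the units of the state.
- manip.state(): the state, without advancing time (a new reading comes with each control period).
- grab_frame(name): name is "scene" or "top" or "wrist"; returns a dict with "img" (480x640x3 uint8, red, green, blue), "fx", "fy", "cx", "cy" (pixels), "cam_to_world" (4x4, takes a point from camera to world coordinates); the wrist camera has in their place "mount" (4x4, takes a point from camera to tool coordinates, whose origin is the TCP and whose axes are the tool frame's). Camera axes: x right, y down, z forward; pixel columns grow to the right and rows downward; lengths in mm; the calibration is good to about 2 mm. A picture is of the moment at which its call begins: read the wrist's pose just before it. There is no depth.
- manip.finish_job(): hands the job in, once; it reports no verdict.
The state is a dict: "clock": time; "qpos": joint angles; "qvel": joint speeds; "joint_efforts": joint torques, N m; "position": TCP position; "tcp_rot": TCP orientation; "contact_force": force on the tool from outside, world axes, zero at the start; "moment": the same for the moment, N m; "finger_gap": opening from 0.0 (shut) to 1.0 (fully open).
Only numpy, scipy, OpenCV 4.12 (cv2) and the standard library are available. Lean on these libraries where they do the work, as an engineer would, in place of code of your own. Each camera call takes 0.05 s, during which the arm holds its last target.

## Working session

There is one attempt and no reset: what is moved stays moved. The work goes in short steps, Python scripts to look and compute and a shell command to move; the robot and the scene stay as the last step left them, time stands still between calls to the robot, and variables do not carry over. Pictures are saved under pics/ and viewed, and the job is handed in when it is done.

```bash
ls; mkdir -p pics
python3 - <<'E'
from rig import manip, grab_frame
import cv2,numpy as np
s=manip.state()
for k in ('clock','position','tcp_rot','contact_force','finger_gap'):print(k,s[k])
for n in('scene','top','wrist'):
    f=grab_frame(n)
    cv2.imwrite(f'pics/{n}0.png',f['img'][:,:,::-1])
    print(n,f['fx'],f['fy'],f['cx'],f['cy'],np.round(f.get('cam_to_world',f.get('mount')),4).tolist())
E
```

```text
pics
clock 0.0
position [ 135.91108752 -532.68356842  204.92310708]
tcp_rot [ 1.02391754  1.31792475 -1.02274078]
contact_force [-0.26370336  0.19028905 -0.81613899]
finger_gap 0.9985755472710118
scene 579.5088149459912 579.5088149459912 324.74820170908004 247.34201345947588 [[-0.5398, 0.7331, -0.4138, 1082.0585], [0.8417, 0.4637, -0.2766, 385.6225], [-0.0109, -0.4976, -0.8674, 1174.8612], [0.0, 0.0, 0.0, 1.0]]
top 572.4790886619779 572.4790886619779 321.92058454522436 227.0594858450818 [[0.0233, -0.9924, 0.1212, 364.031], [-0.9996, -0.0211, 0.0197, -17.7439], [-0.017, -0.1216, -0.9924, 1429.3222], [0.0, 0.0, 0.0, 1.0]]
wrist 429.2842600342829 429.2842600342829 316.8913219637303 241.04238593328674 [[-0.0004, -0.2266, 0.974, -179.4773], [0.0008, -0.974, -0.2266, 65.421], [1.0, 0.0007, 0.0005, -0.6776], [0.0, 0.0, 0.0, 1.0]]
```

View pics/scene0.png

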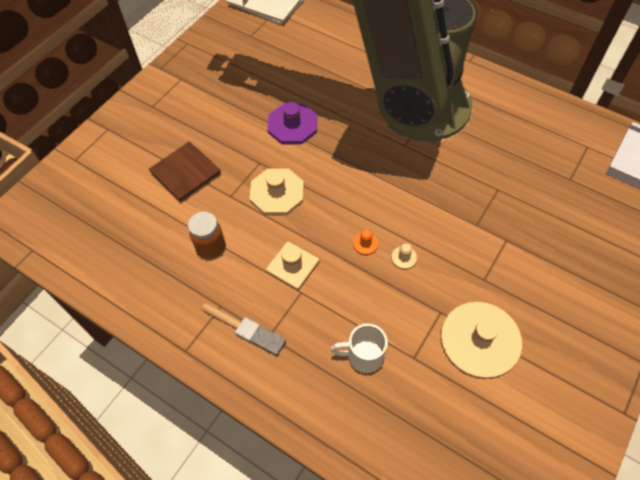

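View pics/top0.png

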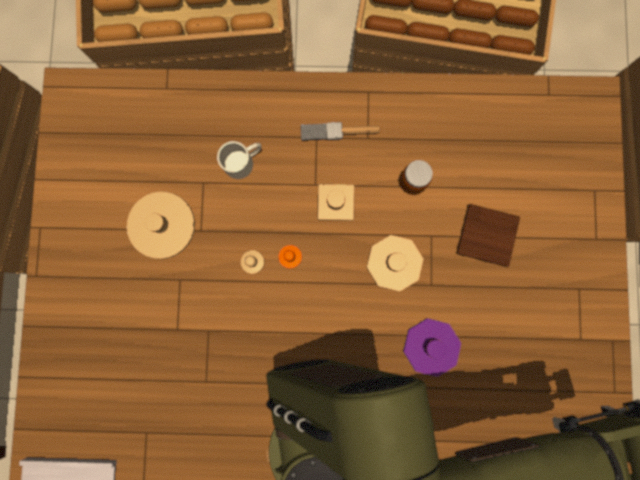

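View pics/wrist0.png

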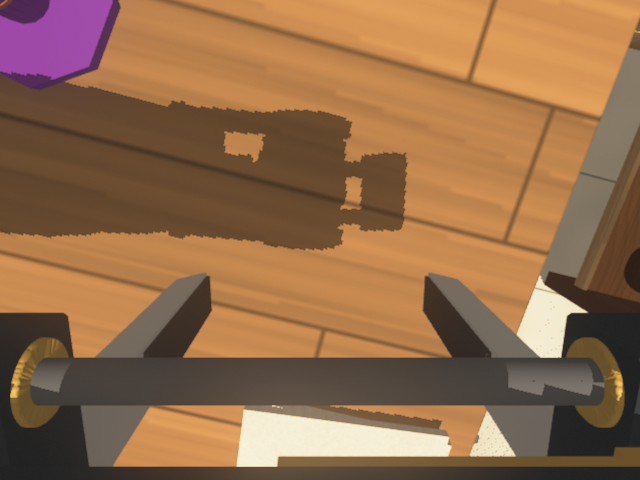

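The top view shows these, left to right:

| Item | Top view px |
|---|---|
| large tier | (160,225) |
| mug | (235,158) |
| pale cap | (252,262) |
| orange cap look-alike | (290,257) |
| small square tier | (336,201) |
| brush | (340,131) |
| pale octagon | (396,262) |
| jar | (417,175) |
| purple octagon look-alike | (432,346) |
| dark foot | (488,235) |

- **Cap candidates:** pale (252,262) or orange (290,257). The pale one is meant.
- **Middle tier candidates:** pale (396,262) or purple (432,346). The pale one is meant.

I'll confirm both in enlarged crops.

```bash
cat > h.py <<'E'
import numpy as np, cv2
from scipy.spatial.transform import Rotation as R
from rig import manip, grab_frame
def frame(n):
    s=manip.state(); f=grab_frame(n)
    K=np.array([[f['fx'],0,f['cx']],[0,f['fy'],f['cy']],[0,0,1.]])
    if n=='wrist':
        T=np.eye(4);T[:3,:3]=R.from_rotvec(s['tcp_rot']).as_matrix();T[:3,3]=s['position']
        M=T@np.array(f['mount'])
    else: M=np.array(f['cam_to_world'])
    return f['img'],K,M
def atz(K,M,uv,z):
    d=M[:3,:3]@np.linalg.solve(K,[uv[0],uv[1],1]);c=M[:3,3]
    return c+d*(z-c[2])/d[2]
def tri(views):
    A=np.zeros((3,3));b=np.zeros(3);L=[]
    for K,M,uv in views:
        d=M[:3,:3]@np.linalg.solve(K,[uv[0],uv[1],1]);d/=np.linalg.norm(d)
        P=np.eye(3)-np.outer(d,d);A+=P;b+=P@M[:3,3];L.append((P,M[:3,3]))
    p=np.linalg.solve(A,b)
    return p,[float(np.linalg.norm(P@(p-c))) for P,c in L]
def proj(K,M,p):
    q=np.linalg.inv(M)@np.append(p,1);q=K@q[:3];return q[:2]/q[2]
def save(n,img,box=None,k=1):
    if box: img=img[box[1]:box[3],box[0]:box[2]]
    cv2.imwrite('pics/'+n,cv2.resize(img[:,:,::-1],None,fx=k,fy=k,interpolation=cv2.INTER_CUBIC))
E
python3 - <<'E'
from h import *
t,_,_=frame('top');s,_,_=frame('scene')
save('topcrop.png',t,(120,120,540,390),1.9)
def c(i,x,y):return cv2.resize(i[y-40:y+40,x-40:x+40],(260,260),interpolation=cv2.INTER_CUBIC)
g=np.vstack([np.hstack([c(s,276,190),c(s,292,262),c(s,385,250)]),np.hstack([c(s,480,338),c(s,185,170),c(s,292,122)])])
save('scrops.png',g)
E
```

```text
(no output)
```

View pics/topcrop.png

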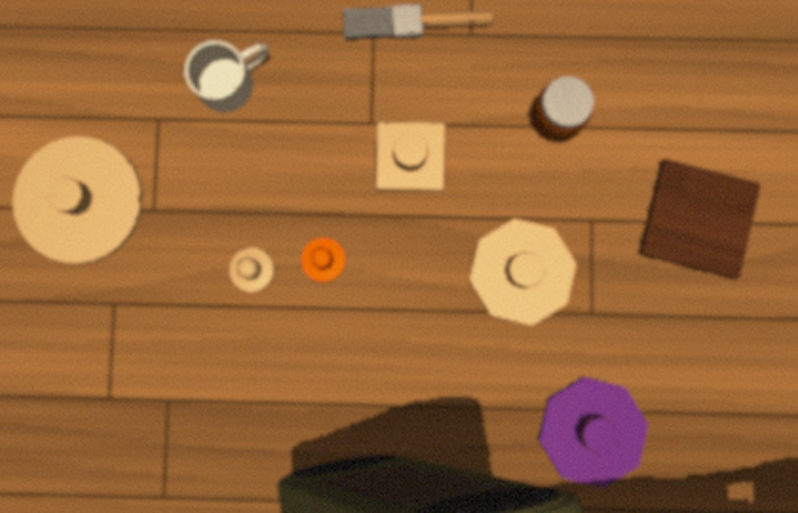

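View pics/scrops.png

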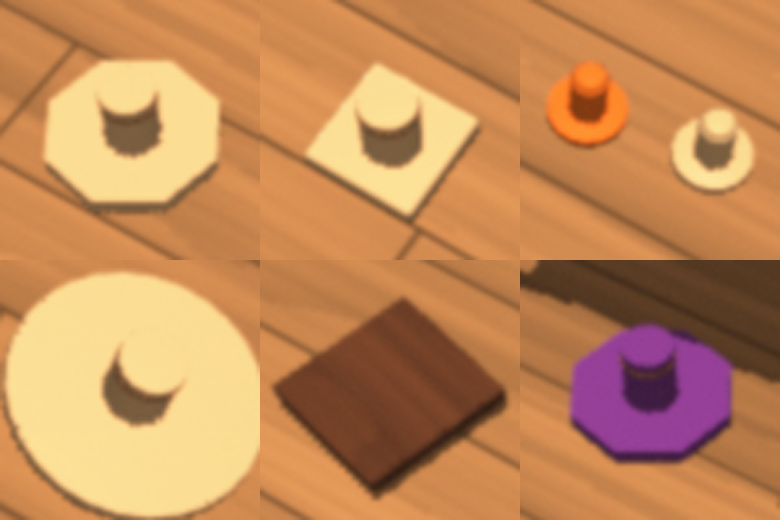

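The crops confirm it. The pale octagon (scene 276,190) and the pale cap (scene 404,257) are meant; the purple octagon and the orange cap are look-alikes. Next I'll measure board centres from both fixed views.

```bash
cat > m.py <<'E'
from h import *
S={n:frame(n) for n in('top','scene')}
seeds={'large':((160,215),(460,345)),'middle':((385,275),(258,190)),'small':((325,212),(312,262)),'cap':((252,270),(404,264)),'foot':((488,235),(185,170))}
def mask(img,dark):
    h=cv2.cvtColor(img,cv2.COLOR_RGB2HSV).astype(int)
    i=img.astype(int)
    return h,i
res={}
for n,sd in seeds.items():
    V=[];cc=[]
    for (vn,(img,K,M)),uv in zip(S.items(),sd):
        i=cv2.GaussianBlur(img,(3,3),0).astype(int)
        col=i[uv[1]-1:uv[1]+2,uv[0]-1:uv[0]+2].reshape(-1,3).mean(0)
        tol=45 if n!='foot' else 30
        m=(np.abs(i-col).max(2)<tol).astype(np.uint8)
        _,lab=cv2.connectedComponents(m)
        m=(lab==lab[uv[1],uv[0]]).astype(np.uint8)
        m=cv2.morphologyEx(m,cv2.MORPH_OPEN,np.ones((3,3)))
        c=max(cv2.findContours(m,0,1)[0],key=cv2.contourArea)
        hl=cv2.convexHull(c); mo=cv2.moments(hl);ct=(mo['m10']/mo['m00'],mo['m01']/mo['m00'])
        V.append((K,M,ct)); z={'foot':20,'cap':9}.get(n,14)
        w=np.array([atz(K,M,p[0],z)[:2] for p in hl],np.float32)
        r=cv2.minAreaRect(w); mm=cv2.moments(w.reshape(-1,1,2))
        cc.append(((mm['m10']/mm['m00'],mm['m01']/mm['m00']),r,cv2.minEnclosingCircle(w)))
    p,e=tri(V)
    print(n,'tri',p.round(1),np.round(e,1))
    for c,r,k in cc: print('   cen',np.round(c,1),'rect',np.round(r[0],1),np.round(r[1],1),round(r[2],1),'circ',np.round(k[0],1),round(k[1],1))
E
python3 m.py
```

```text
large tri [561.6 438.3  99.5] [29.5 29.5]
   cen [561.4 498.3] rect [545.5 533.2] [419.6 180.9] 86.3 circ [585.7 531.6] 211.3
   cen [536.5 413.8] rect [536.5 413.8] [165.9 165.7] 73.0 circ [536.5 413.7] 83.9
middle tri [ 452.9 -173.2   11. ] [1.3 1.3]
   cen [ 452.4 -171.8] rect [ 452.4 -171.6] [129.  129.6] 77.3 circ [ 452.5 -172.2] 68.3
   cen [ 453.8 -173.8] rect [ 454.5 -173.7] [125.9 128.6] 32.3 circ [ 453.4 -173.9] 68.4
small tri [603.  -23.9  11.8] [1.3 1.3]
   cen [602.1 -22.7] rect [602.3 -22.2] [88.8 87.5] 1.0 circ [602.3 -22.2] 58.9
   cen [603.7 -24.7] rect [603.5 -25.1] [89.  87.8] 89.8 circ [603.5 -24. ] 58.6
cap tri [448.4 181.8   4.6] [1.4 1.4]
   cen [447.5 182.4] rect [447.6 182.3] [55.  54.2] 46.8 circ [447.6 182.2] 29.0
   cen [451.3 181.2] rect [453.2 181.9] [47.2 56.2] 20.0 circ [448.6 180.1] 28.5
foot tri [ 527.  -403.9   12.2] [3.6 3.6]
   cen [ 524.5 -398.6] rect [ 524.6 -399. ] [136.5 133.5] 75.9 circ [ 525.1 -398.6] 90.5
   cen [ 530.6 -403.2] rect [ 530.6 -403.8] [129.  133.4] 76.2 circ [ 529.2 -401.9] 85.7
```

```bash
cat > st.py <<'E'
from h import *
import sys
s=manip.state();Rm=R.from_rotvec(s['tcp_rot']).as_matrix()
print('t',round(s['clock'],2),'p',s['position'].round(1) if hasattr(s['position'],'round') else s['position'],'x',Rm[:,0].round(3),'z',Rm[:,2].round(3),'F',np.round(s['contact_force'],1),'M',np.round(s['moment'],2),'gap',round(s['finger_gap']*94,1),'q',np.round(s['qpos'],2))
if len(sys.argv)>3:
    t=np.array([float(a) for a in sys.argv[1:4]])
    print('slide mm',(Rm.T@(t-s['position'])).round(1))
if len(sys.argv)>4: # desired jaw yaw deg
    cur=np.degrees(np.arctan2(Rm[1,2],Rm[0,2])); d=-(float(sys.argv[4])-cur); print('cur yaw',round(cur,1),'twist',(d+90)%180-90)
E
python3 st.py 490 -390 240 0
```

```text
t 0.35 p [ 135.9 -532.9  205.3] x [-0.  0. -1.] z [ 0.247 -0.969 -0.   ] F [ 0.4 -0.2  0. ] M [ 0.02  0.01 -0.03] gap 94.0 q [-1.39  0.3   1.52  0.    1.32 -0.07]
slide mm [-34.6 378.4 -50.9]
cur yaw -75.7 twist -75.68708528582698
```

```bash
python3 -m jog '{"slide":[[-0.005,0,0],[-0.005,0,0],[-0.005,0,0],[-0.005,0,0],[-0.005,0,0],[-0.005,0,0],[-0.005,0,0],[0,0,0]],"twist":[-9.5,-9.5,-9.5,-9.5,-9.5,-9.5,-9.5,-9.2],"jaw":[0.094,0.094,0.094,0.094,0.094,0.094,0.094,0.094]}' 30; python3 st.py 500 -430 240 0
```

```text
clock: 1.35
position: [136.0, -533.0, 240.8]
tcp_rot: [-0.005, 1.571, 0.004]
contact_force: [0.1, -0.8, -0.2]
finger_gap: 1.003
t 1.35 p [ 136.  -533.   240.8] x [ 0.    -0.001 -1.   ] z [1.    0.006 0.   ] F [ 0.1 -0.8 -0.2] M [-0.04 -0.1   0.02] gap 94.3 q [-1.39  0.27  1.47  0.    1.4  -1.39]
slide mm [  0.8 101.  364.6]
cur yaw 0.3 twist 0.3226056241385038
```

```bash
python3 -m jog '{"slide":[[0,0.014,0.052],[0,0.014,0.052],[0,0.014,0.052],[0,0.015,0.052],[0,0.015,0.052],[0,0.015,0.052],[0,0.014,0.052],[0,0,0]],"twist":[0,0,0,0,0,0,0,0.3],"jaw":[0.094,0.094,0.094,0.094,0.094,0.094,0.094,0.094]}' 30; python3 st.py 500 -430 240 0
python3 - <<'E'
from h import *
i,K,M=frame('wrist'); save('w1.png',i); np.savez('w1.npz',i=i,K=K,M=M)
E
```

```text
clock: 2.35
position: [502.6, -430.0, 239.3]
tcp_rot: [0.002, 1.571, -0.0]
contact_force: [0.5, 0.3, 0.4]
finger_gap: 1.001
t 2.35 p [ 502.6 -430.   239.3] x [-0.001  0.001 -1.   ] z [ 1.    -0.001 -0.001] F [0.5 0.3 0.4] M [-0.06 -0.14  0.02] gap 94.1 q [-0.76  0.54  1.11  0.    1.49 -0.76]
slide mm [-0.7  0.  -2.6]
cur yaw -0.1 twist -0.08027265609116796
```

View pics/w1.png

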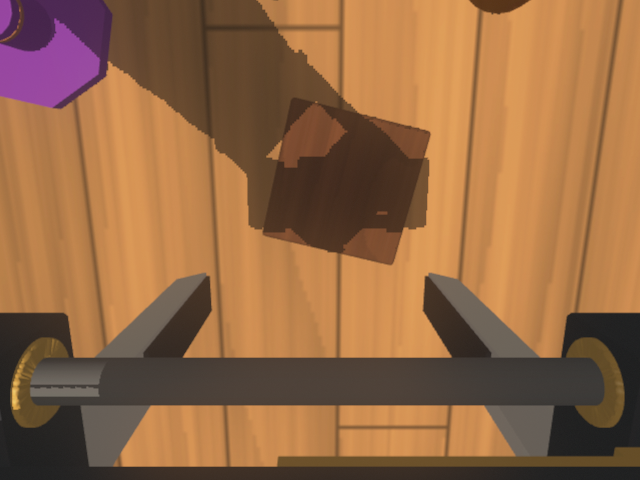

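The foot sits in the middle of this view, under the arm's shadow. Its corners are near (293,98), (430,132), (391,265) and (263,235). I'll take a second wrist view shifted in y for its height.

```bash
python3 -m jog '{"slide":[[-0.02,0.045,0.01],[-0.02,0.045,0.01],[0,0,0]],"twist":[0,0,0],"jaw":[0.094,0.094,0.094]}' 30
python3 - <<'E'
from h import *
i,K,M=frame('wrist'); save('w2.png',i); np.savez('w2.npz',i=i,K=K,M=M)
a=np.load('w1.npz')['i']
save('w1c.png',a,(240,80,450,280),2.8);save('w2c.png',i,(240,80,560,400),1.8)
E
```

```text
clock: 2.78
position: [520.5, -340.6, 283.0]
tcp_rot: [0.001, 1.568, -0.004]
contact_force: [-0.3, -0.5, 0.1]
finger_gap: 1.002
```

View pics/w2.png

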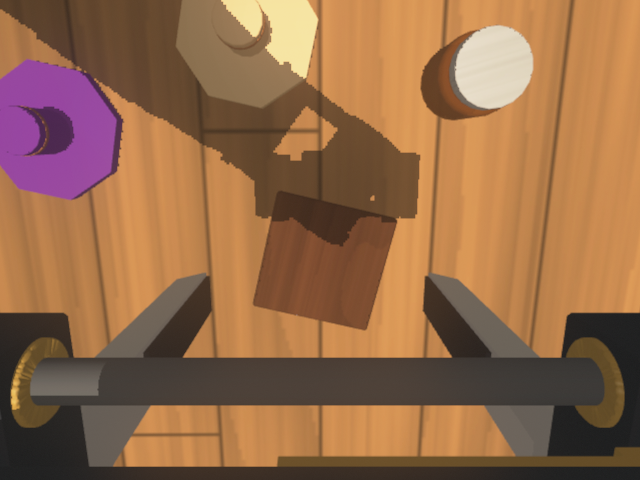

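View pics/w1c.png

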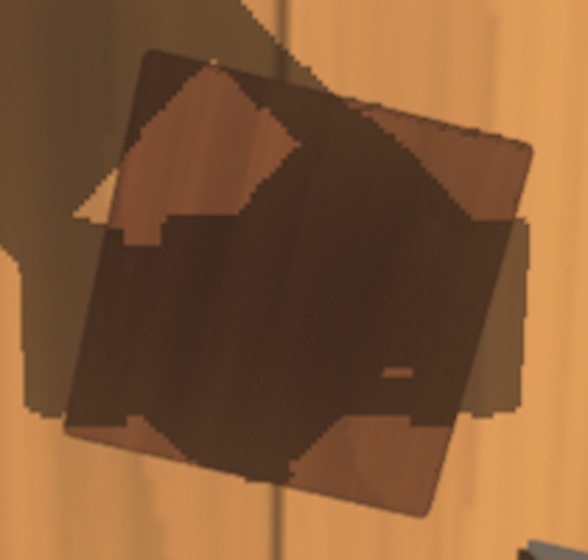

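Run:
```python
from h import *
i=np.load('w2.npz')['i'];save('w2d.png',i,(240,180,410,340),3.5)
```

```text
(no output)
```

View pics/w2d.png

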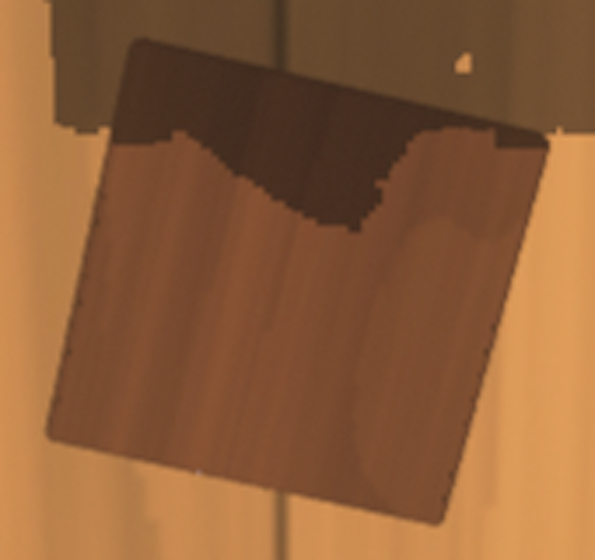

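```bash
python3 - <<'E'
from h import *
a=np.load('w1.npz');b=np.load('w2.npz')
A=[(292.9,97.9),(430,132.5),(392.5,264.6),(263.2,233.6)];B=[(278,190.9),(397.1,220.6),(366,329.7),(253.1,305.1)]
P=[]
for u,v in zip(A,B):
    p,e=tri([(a['K'],a['M'],u),(b['K'],b['M'],v)]);P.append(p);print(p.round(1),np.round(e,1))
P=np.array(P);print('mean',P.mean(0).round(1),'sides',np.linalg.norm(P-np.roll(P,1,0),axis=1).round(1))
for f,c in((a,A),(b,B)):
    Q=np.array([atz(f['K'],f['M'],u,20) for u in c]);print(Q.mean(0).round(1),np.linalg.norm(Q-np.roll(Q,1,0),axis=1).round(1))
E
python3 st.py 536 380 240 0
```

```text
[ 480.9 -326.    12.8] [0.1 0.1]
[ 605.1 -356.6   19.4] [0.4 0.4]
[ 576.  -480.7   18.2] [0. 0.]
[ 452.  -448.6   24.3] [0.1 0.1]
mean [ 528.5 -403.    18.7] sides [126.5 128.1 127.5 128.2]
[ 528.3 -403.2   20. ] [126.4 126.7 127.1 127.8]
[ 528.5 -403.    20. ] [128.7 127.9 126.8 128. ]
t 2.83 p [ 520.  -341.9  281.6] x [ 0.001 -0.001 -1.   ] z [ 1.    -0.004  0.001] F [-0.7 -0.1 -0.5] M [-0.08 -0.04 -0.  ] gap 93.8 q [-0.64  0.42  1.18 -0.    1.54 -0.64]
slide mm [ 40.7 722.   12.8]
cur yaw -0.3 twist -0.25504219838775555
```

The foot top is at (528.4, -403.1, 19-20). Two views agree, and the sides come out near 127 mm because the corners are rounded. Next, the large tier.

```bash
python3 -m jog '{"slide":[[0,0.05,0],[0,0.05,0],[0,0.05,0],[0,0.05,0],[0,0.05,0],[0,0.05,0],[0,0.05,0],[0,0.05,0]],"twist":[0,0,0,0,0,0,0,0],"jaw":[0.094,0.094,0.094,0.094,0.094,0.094,0.094,0.094]}' 30
python3 -m jog '{"slide":[[0,0.05,0.002],[0,0.05,0.002],[0,0.05,0.002],[0,0.05,0.002],[0,0.05,0.002],[0,0.05,0.002],[0,0,0]],"twist":[0,0,0,0,0,0,0],"jaw":[0.094,0.094,0.094,0.094,0.094,0.094,0.094]}' 30
python3 - <<'E'
from h import *
i,K,M=frame('wrist'); save('w3.png',i); np.savez('w3.npz',i=i,K=K,M=M)
E
python3 st.py 536 413 150 0
```

```text
clock: 3.82
position: [522.2, 57.9, 279.8]
tcp_rot: [0.005, 1.572, -0.006]
contact_force: [0.7, 0.4, 0.3]
finger_gap: 0.995
clock: 4.7
position: [536.2, 359.0, 278.5]
tcp_rot: [0.002, 1.573, -0.004]
contact_force: [0.6, 0.3, 0.3]
finger_gap: 0.999
t 4.75 p [536.4 357.4 278.9] x [-0.002 -0.001 -1.   ] z [ 1.    -0.005 -0.002] F [-1.3 -0.3 -0.4] M [-0.04 -0.08 -0.03] gap 94.4 q [ 0.53  0.48  1.1  -0.    1.56  0.54]
slide mm [128.8  55.7  -0.5]
cur yaw -0.3 twist -0.2852365517558013
```

View pics/w3.png

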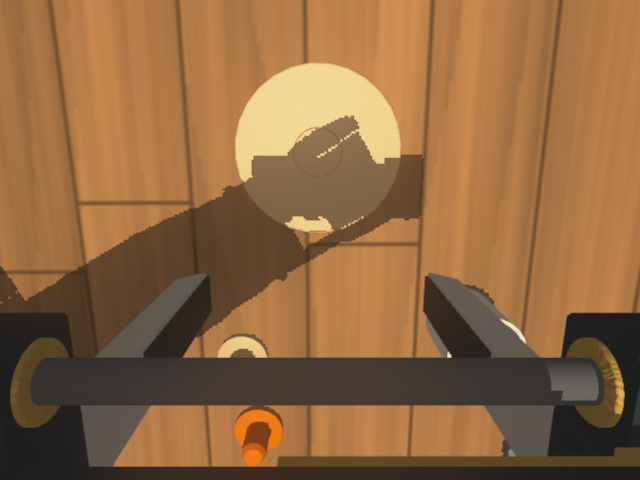

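The large tier's board is centred at about (318,148) and its column top at about (318,152). The mug is at the right, near (490,330).

```bash
python3 - <<'E'
from h import *
a=np.load('w3.npz')
print(atz(a['K'],a['M'],(318,148),14),atz(a['K'],a['M'],(318,152),65), atz(a['K'],a['M'],(401,148),14)-atz(a['K'],a['M'],(235,148),14),atz(a['K'],a['M'],(342,152),65)-atz(a['K'],a['M'],(294,152),65))
E
python3 -m jog '{"slide":[[0.03,0.015,0],[0.03,0.015,0],[0.03,0.01,0],[0,0,0]],"twist":[0,0,0,0],"jaw":[0.094,0.094,0.094,0.094]}' 30
python3 - <<'E'
from h import *
i,K,M=frame('wrist'); save('w4.png',i); np.savez('w4.npz',i=i,K=K,M=M)
E
python3 st.py 536 413 150 0
```

```text
[537.04769476 417.7012706   14.        ] [537.00355735 415.0572198   65.        ] [167.76745554  -0.48900301   0.        ] [43.02666947 -0.1247329   0.        ]
clock: 5.25
position: [536.1, 395.9, 188.1]
tcp_rot: [0.003, 1.574, -0.007]
contact_force: [0.8, -0.2, 1.3]
finger_gap: 1.001
t 5.3 p [536.7 396.2 190.4] x [-0.001 -0.001 -1.   ] z [ 1.    -0.007 -0.001] F [-0.5  0.1 -0.3] M [-0.08 -0.12  0.  ] gap 93.6 q [ 0.58  0.58  1.16 -0.    1.4   0.59]
slide mm [40.4 16.8 -0.8]
cur yaw -0.4 twist -0.37732456902747913
```

View pics/w4.png

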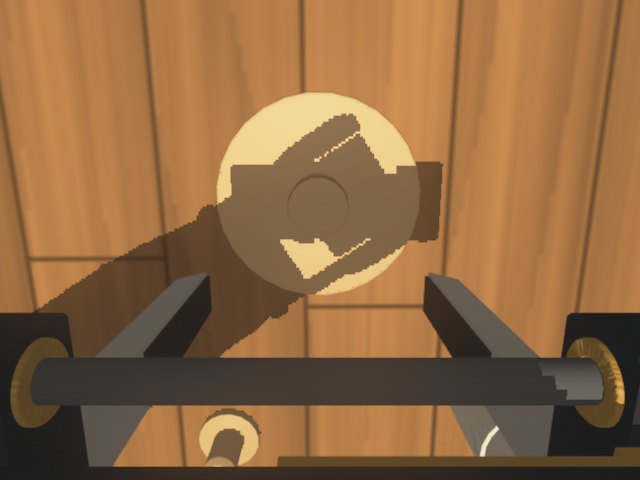

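Run:
```python
from h import *
a=np.load('w3.npz');b=np.load('w4.npz')
save('w4c.png',b['i'],(210,85,430,305),2.7)
save('w3c.png',a['i'],(225,55,415,245),3)
print(tri([(a['K'],a['M'],(318,148)),(b['K'],b['M'],(318.5,193))]),tri([(a['K'],a['M'],(318,152)),(b['K'],b['M'],(318,206))]))
print(atz(b['K'],b['M'],(318.5,193),14),atz(b['K'],b['M'],(318,206),65))
```

```text
(array([537.06932274, 417.39036276,  -4.41875695]), [0.008668936464405835, 0.008668936464684078]) (array([536.84399436, 414.75626678,  53.2169139 ]), [0.16763288011072092, 0.16763288011063487])
[537.08252981 419.61740341  14.        ] [536.69488453 416.54405578  65.        ]
```

View pics/w4c.png

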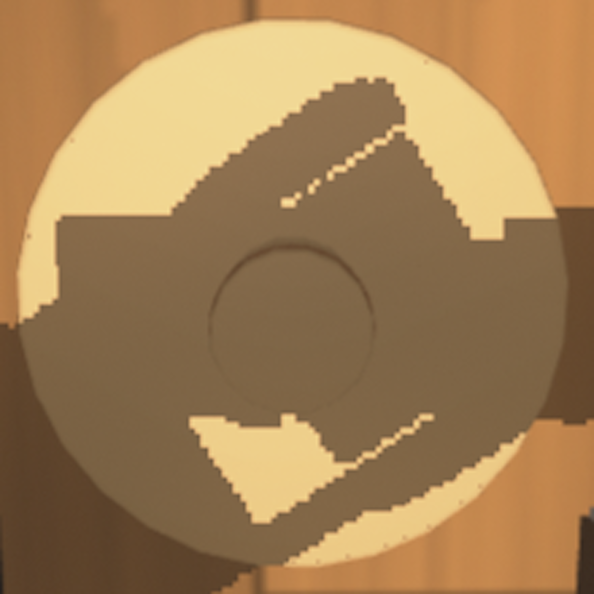

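View pics/w3c.png

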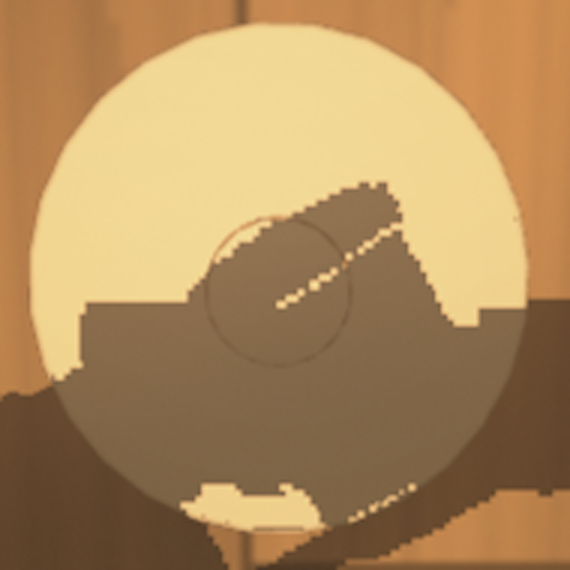

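Grasp target is (536.8, 416). Single-height projections give y between 415 and 416.5, and the scene camera gave 413.8. Height from the short baseline is poor (z 53 against 65) and needs watching. To remove the y uncertainty I'll close lightly once with the jaws along y, then regrip along x.

```bash
python3 -m jog '{"slide":[[0.014,0.010,0],[0.014,0.009,0],[0.014,0,0],[0.014,0,0],[0.014,0,0],[0.014,0,0],[0.014,0,0],[0.014,0,0]],"twist":[0,0,-10,-10,-10,-10,-10,-10],"jaw":[0.094,0.094,0.094,0.094,0.094,0.094,0.094,0.094]}' 6
python3 -m jog '{"slide":[[0.0,0,0],[0,0,0],[0,0,0],[0,0,0]],"twist":[-10,-10,-9.7,0],"jaw":[0.094,0.094,0.094,0.094]}' 6
python3 st.py 536.8 415.8 28 90
python3 - <<'E'
from h import *
i,K,M=frame('wrist'); save('w5.png',i)
E
```

```text
clock: 6.3
position: [536.0, 417.3, 77.4]
tcp_rot: [-0.816, 1.412, 0.816]
contact_force: [0.7, -0.2, 0.2]
finger_gap: 1.002
clock: 6.8
position: [536.0, 417.3, 78.0]
tcp_rot: [-1.201, 1.215, 1.201]
contact_force: [0.8, -0.4, 0.3]
finger_gap: 1.001
t 6.8 p [536.  417.3  78. ] x [-0. -0. -1.] z [ 0.011  1.    -0.   ] F [ 0.8 -0.4  0.3] M [ 0.04 -0.14 -0.1 ] gap 94.1 q [ 0.61  0.7   1.23  0.    1.21 -0.95]
slide mm [50.  -0.8 -1.4]
cur yaw 89.4 twist -0.631375672079642
```

View pics/w5.png

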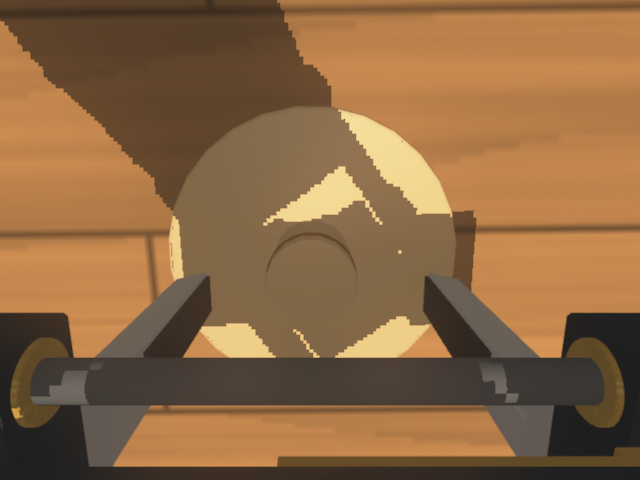

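The column sits at x = 311.5 between the fingers, whose middle is 317.5, so it is about 3 mm toward -y. I'll correct, descend and close lightly.

```bash
python3 -m jog '{"slide":[[0.012,0,-0.003],[0.013,0,0],[0.013,0,0],[0.012,0,0],[0,0,0],[0,0,0],[0,0,0],[0,0,0]],"twist":[-0.6,0,0,0,0,0,0,0],"jaw":[0.094,0.094,0.094,0.094,0.04,0.04,0.04,0.04]}' 4
python3 -m jog '{"slide":[[0,0,0],[0,0,0]],"twist":[0,0],"jaw":[0.04,0.04]}' 4
python3 st.py 536.8 415.8 28 90
```

```text
clock: 7.85
position: [536.3, 414.1, 28.9]
tcp_rot: [-1.209, 1.208, 1.209]
contact_force: [-0.2, -0.1, 0.0]
finger_gap: 0.613
clock: 8.1
position: [536.2, 414.0, 28.6]
tcp_rot: [-1.209, 1.209, 1.209]
contact_force: [-0.2, 0.7, 1.6]
finger_gap: 0.471
t 8.1 p [536.2 414.   28.6] x [ 0.  0. -1.] z [-0.  1.  0.] F [-0.2  0.7  1.6] M [-0.03 -0.11  0.  ] gap 44.2 q [ 0.6   0.76  1.26  0.    1.12 -0.97]
slide mm [ 0.6 -0.6  1.8]
cur yaw 90.0 twist 0.01486438609151719
```

The gap reads 44.2, so the column is held with its y centre at 414.0. Now I'll open, turn and grip along x.

```bash
python3 -m jog '{"slide":[[0,0,0],[0,0,0],[0,0,0],[0,0,0],[0,0,0],[0,0,0],[0,0,0],[0,0,0]],"twist":[0,0,0,0,10,10,10,10],"jaw":[0.094,0.094,0.094,0.094,0.094,0.094,0.094,0.094]}' 4
python3 -m jog '{"slide":[[0,0,0],[0,0,0],[0,0,0],[0,0,0],[0,0,0],[0,0,0],[0,0,0],[0,0,0]],"twist":[10,10,10,10,10,0,0,0],"jaw":[0.094,0.094,0.094,0.094,0.094,0.04,0.04,0.04]}' 35
python3 -m jog '{"slide":[[0,0,0],[0,0,0],[0,0,0],[0,0,0],[0,0,0]],"twist":[0,0,0,0,0],"jaw":[0.04,0.04,0.04,0.04,0.04]}' 35
python3 st.py 536.8 415.8 28 0
python3 - <<'E'
from h import *
i,K,M=frame('wrist'); save('w6.png',i); np.savez('w6.npz',i=i,K=K,M=M)
E
```

```text
clock: 9.1
position: [536.2, 414.0, 28.5]
tcp_rot: [-0.677, 1.463, 0.677]
contact_force: [0.1, 0.2, 0.3]
finger_gap: 1.001
clock: 10.1
position: [536.2, 414.0, 28.4]
tcp_rot: [-0.002, 1.571, 0.002]
contact_force: [-0.3, -1.2, 1.4]
finger_gap: 0.715
clock: 10.72
position: [536.2, 414.0, 28.4]
tcp_rot: [-0.0, 1.571, 0.0]
contact_force: [-0.7, 0.2, -0.6]
finger_gap: 0.463
t 10.72 p [536.2 414.   28.4] x [-0. -0. -1.] z [ 1.  0. -0.] F [-0.7  0.2 -0.6] M [-0.03 -0.14  0.08] gap 43.5 q [ 0.6   0.76  1.26 -0.    1.12  0.6 ]
slide mm [0.4 1.8 0.6]
cur yaw 0.0 twist 0.020092354340064844
```

View pics/w6.png

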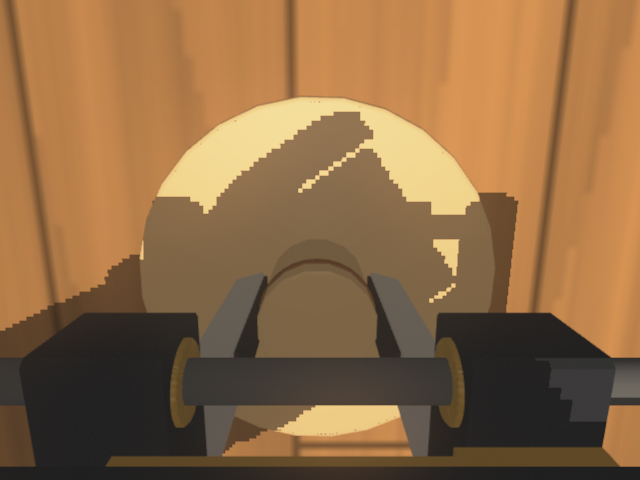

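```bash
python3 - <<'E'
from h import *
a=np.load('w6.npz')
print(atz(a['K'],a['M'],(317.5,266),14),[proj(a['K'],a['M'],p).round(1) for p in([536.2,414+85,14],[536.2,414-85,14],[536.2-85,414,14],[536.2+85,414,14])])
E
python3 -m jog '{"slide":[[-0.01,0,0],[-0.03,0,0],[-0.04,0,0],[-0.05,0,0],[0,0,0]],"twist":[0,0,0,0,0],"jaw":[0.04,0.04,0.04,0.04,0.04]}' 35
python3 st.py 528.4 -403.1 180
```

```text
[536.49614818 422.68957643  14.        ] [array([317.1,  95.4]), array([316.7, 439.2]), array([137.8, 283.4]), array([495.8, 283.8])]
clock: 11.4
position: [537.4, 414.9, 163.5]
tcp_rot: [0.003, 1.565, 0.004]
contact_force: [-0.7, -0.3, -4.4]
finger_gap: 0.462
t 11.4 p [537.4 414.9 163.5] x [ 0.006  0.004 -1.   ] z [1.    0.    0.006] F [-0.7 -0.3 -4.4] M [-0.01 -0.12  0.  ] gap 43.5 q [0.6  0.62 1.16 0.   1.36 0.6 ]
slide mm [ -20.1 -817.9   -9.1]
```

Held: the weight reads 4.4 N and the predicted board edges match the wrist image within 1 to 3 px, so the camera bias is small. Carrying it to above the foot.

```bash
python3 -m jog '{"slide":[[-0.02,-0.02,0],[-0.02,-0.04,-0.001],[0,-0.05,-0.001],[0,-0.05,-0.001],[0,-0.05,-0.001],[0,-0.05,-0.001],[0,-0.05,-0.001],[0,-0.05,-0.001]],"twist":[0,0,0,0,0,0,0,0],"jaw":[0.04,0.04,0.04,0.04,0.04,0.04,0.04,0.04]}' 35
python3 -m jog '{"slide":[[0,-0.05,-0.001],[0,-0.05,0],[0,-0.05,0],[0,-0.05,0],[0,-0.05,0],[0,-0.05,0],[0,-0.05,0],[0,-0.045,0]],"twist":[0,0,0,0,0,0,0,0],"jaw":[0.04,0.04,0.04,0.04,0.04,0.04,0.04,0.04]}' 35
python3 st.py 528.4 -403.1 60 0
```

```text
clock: 12.4
position: [528.4, 52.4, 197.4]
tcp_rot: [-0.0, 1.573, 0.0]
contact_force: [0.3, -0.3, -2.7]
finger_gap: 0.468
clock: 13.4
position: [527.6, -342.5, 197.1]
tcp_rot: [0.001, 1.572, 0.001]
contact_force: [0.9, 0.5, -3.0]
finger_gap: 0.463
t 13.4 p [ 527.6 -342.5  197.1] x [-0.002  0.001 -1.   ] z [ 1.    -0.    -0.002] F [ 0.9  0.5 -3. ] M [ 0.01 -0.12 -0.04] gap 43.5 q [-0.63  0.49  1.28  0.    1.37 -0.63]
slide mm [137.  -60.8   1. ]
cur yaw -0.0 twist -0.01247142694711556
```

```bash
python3 -m jog '{"slide":[[0,-0.04,0.001],[0.02,-0.021,0],[0.04,0,0],[0.04,0,0],[0.03,0,0],[0.01,0,0],[0,0,0],[0,0,0]],"twist":[0,0,0,0,0,0,0,0],"jaw":[0.04,0.04,0.04,0.04,0.04,0.04,0.04,0.04]}' 35
python3 st.py 528.4 -403.1 48.5 0
```

```text
clock: 14.4
position: [529.8, -402.4, 59.8]
tcp_rot: [-0.001, 1.569, -0.001]
contact_force: [-0.8, -0.2, -2.6]
finger_gap: 0.462
t 14.4 p [ 529.8 -402.4   59.8] x [ 0.001 -0.001 -1.   ] z [1.    0.    0.001] F [-0.8 -0.2 -2.6] M [-0.02 -0.07 -0.01] gap 43.4 q [-0.7   0.69  1.29  0.    1.15 -0.7 ]
slide mm [11.3 -0.7 -1.4]
cur yaw 0.0 twist 0.014177598892715082
```

```bash
python3 -m jog '{"slide":[[0.003,-0.001,-0.001],[0.003,0,0],[0.002,0,0],[0.002,0,0],[0.001,0,0],[0,0,0]],"twist":[0,0,0,0,0,0],"jaw":[0.04,0.04,0.04,0.04,0.04,0.04]}' 35
python3 st.py 528.4 -403.1 48.5 0
```

```text
clock: 15.15
position: [528.4, -403.0, 48.4]
tcp_rot: [-0.0, 1.571, 0.0]
contact_force: [-4.6, 2.7, 6.1]
finger_gap: 0.46
t 15.15 p [ 528.4 -403.    48.4] x [ 0. -0. -1.] z [1. 0. 0.] F [-4.6  2.7  6.1] M [0.58 0.73 0.02] gap 43.3 q [-0.71  0.7   1.3  -0.    1.14 -0.71]
slide mm [-0.1 -0.1 -0. ]
cur yaw 0.0 twist 0.018548166205249572
```

There is contact on the foot, +6 N up. Opening and retreating, then checking.

```bash
python3 -m jog '{"slide":[[0,0,0],[0,0,0],[0,0,0],[0,0,0],[-0.01,0,0],[-0.03,0,0],[-0.05,0,0],[-0.06,0,0]],"twist":[0,0,0,0,0,0,0,0],"jaw":[0.06,0.09,0.09,0.09,0.09,0.09,0.09,0.09]}' 35
python3 -m jog '{"slide":[[-0.06,0,0],[-0.03,0.02,0],[0,0,0]],"twist":[0,0,0],"jaw":[0.09,0.09,0.09]}' 35
python3 - <<'E'
from h import *
i,K,M=frame('wrist'); save('w7.png',i); np.savez('w7.npz',i=i,K=K,M=M)
E
python3 st.py 453 -173 150 0
```

```text
clock: 16.15
position: [528.0, -402.7, 199.1]
tcp_rot: [0.0, 1.572, 0.001]
contact_force: [0.7, -0.7, 1.0]
finger_gap: 0.957
clock: 16.52
position: [528.9, -382.6, 290.9]
tcp_rot: [-0.004, 1.567, -0.002]
contact_force: [0.1, -0.4, -0.2]
finger_gap: 0.959
t 16.57 p [ 528.5 -382.9  288.2] x [ 0.001 -0.001 -1.   ] z [1.    0.001 0.001] F [ 0.2 -0.1 -0.8] M [-0.1  -0.03 -0.04] gap 90.1 q [-0.68  0.5   1.06 -0.    1.58 -0.68]
slide mm [137.9 210.1 -75.4]
cur yaw 0.0 twist 0.04930024985978321
```

View pics/w7.png

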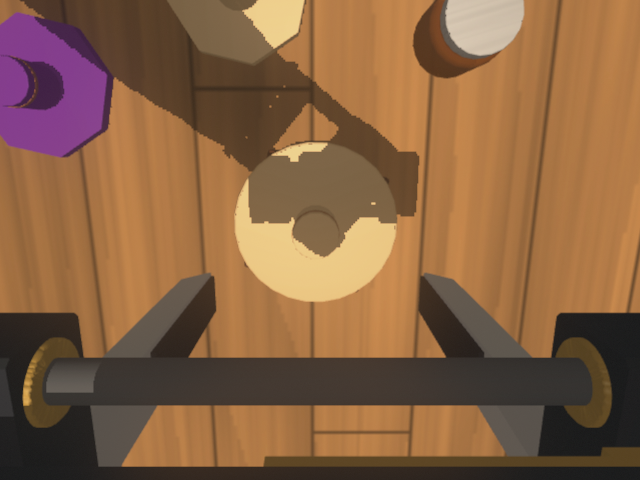

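The large tier is on the foot, with tiny foot corners peeking out near (387,180) and (246,265). I'll check it against predicted outlines.

Run:
```python
from h import *
a=np.load('w7.npz');K,M=a['K'],a['M'];i=a['i'].copy()
c=np.array([528.4,-403.1]);k=4
b=(220,125,415,315)
im=cv2.resize(i[b[1]:b[3],b[0]:b[2]],None,fx=3,fy=3,interpolation=cv2.INTER_CUBIC)
def circ(r,z,col):
    P=np.array([proj(K,M,[c[0]+r*np.cos(t),c[1]+r*np.sin(t),z]) for t in np.linspace(0,6.28,200)])
    cv2.polylines(im,[np.int32((P-b[:2]+.5)*3)],True,col,1)
circ(85,34,(255,0,0));circ(22,85,(0,0,255))
F=np.array([(480.9,-326),(605.1,-356.6),(576,-480.7),(452,-448.6)])
P=np.array([proj(K,M,[*p,20]) for p in F]);cv2.polylines(im,[np.int32((P-b[:2]+.5)*3)],True,(0,255,0),1)
save('w7c.png',im)
```

```text
(no output)
```

View pics/w7c.png

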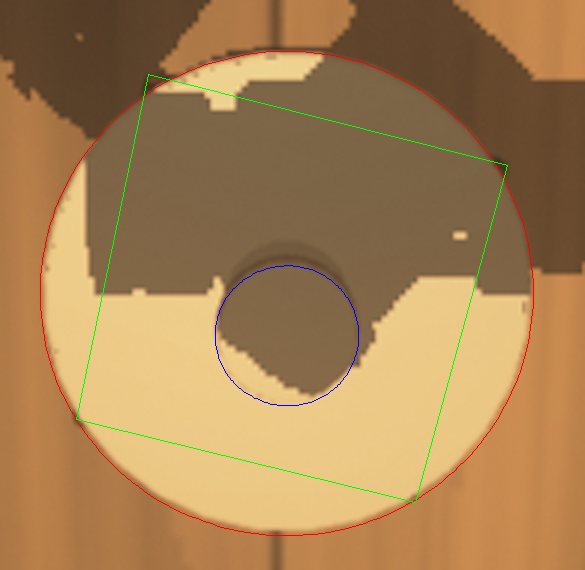

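The tier matches the predicted circle and is centred on the foot within about 1 mm. Next, the middle (pale octagon) tier, px (250,20) in this view.

```bash
python3 -m jog '{"slide":[[0,0.035,-0.015],[0,0.05,-0.015],[0.02,0.05,-0.015],[0.03,0.04,-0.015],[0.03,0.02,-0.015],[0.01,0,0],[0,0,0]],"twist":[0,0,0,0,0,0,0],"jaw":[0.09,0.09,0.09,0.09,0.09,0.09,0.09]}' 30
python3 - <<'E'
from h import *
i,K,M=frame('wrist'); save('w8.png',i); np.savez('w8.npz',i=i,K=K,M=M)
E
python3 st.py 453 -173 100 0
```

```text
clock: 17.45
position: [453.4, -188.7, 196.8]
tcp_rot: [0.001, 1.572, 0.0]
contact_force: [-0.9, -0.5, 0.4]
finger_gap: 0.957
t 17.5 p [ 453.7 -189.   197.5] x [-0.  0. -1.] z [ 1.    -0.001 -0.   ] F [ 0.  -1.  -0.3] M [ 0.05 -0.11  0.07] gap 89.8 q [-0.47  0.18  1.69 -0.    1.27 -0.47]
slide mm [97.5 15.9 -0.7]
cur yaw -0.0 twist -0.029298099538976885
```

View pics/w8.png

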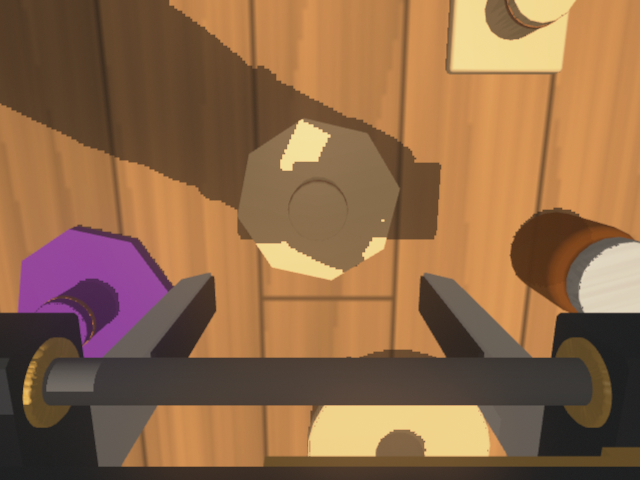

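The pale octagon's column top is at about (318,210). The purple one is at the lower left (90,290), the jar at the right, and the placed large tier at the bottom. I'll refine with an overlay.

```bash
cat > ov.py <<'E'
from h import *
import sys
# ov.py npz out u v zcol r box
fn,out=sys.argv[1:3];u,v,z,r=map(float,sys.argv[3:7]);b=tuple(map(int,sys.argv[7].split(',')))
a=np.load(fn);K,M=a['K'],a['M'];p=atz(K,M,(u,v),z);print(p.round(1))
k=560//(b[3]-b[1])
im=cv2.resize(a['i'][b[1]:b[3],b[0]:b[2]],None,fx=k,fy=k,interpolation=cv2.INTER_CUBIC)
rings=[(r,z,(0,0,255))]+[tuple(map(float,q.split(':')))+((255,0,0),) for q in sys.argv[8:]]
for rr,zz,col in rings:
    P=np.array([proj(K,M,[p[0]+rr*np.cos(t),p[1]+rr*np.sin(t),zz]) for t in np.linspace(0,6.28,200)])
    cv2.polylines(im,[np.int32((P-b[:2]+.5)*k)],True,col,1)
save(out,im)
E
python3 ov.py w8.npz w8c.png 318 211 65 22 225,105,415,295 70:14 64.7:14
```

```text
[ 454.2 -172.7   65. ]
```

View pics/w8c.png

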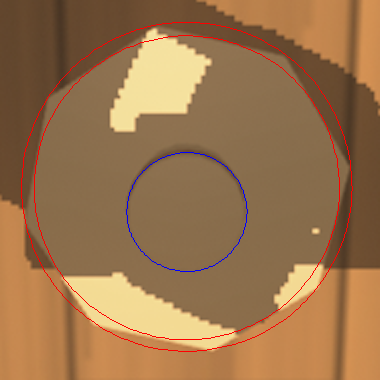

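The fit is good: the column ring and corner circle match at (454.2, -172.7). I'll lower for a second look.

```bash
python3 -m jog '{"slide":[[0.03,0.016,0.0],[0.04,0,0],[0.03,0,0],[0.01,0,0],[0,0,0]],"twist":[0,0,0,0,0],"jaw":[0.09,0.09,0.09,0.09,0.09]}' 30
python3 - <<'E'
from h import *
i,K,M=frame('wrist'); np.savez('w9.npz',i=i,K=K,M=M);save('w9.png',i)
E
python3 st.py 454.2 -172.7 28.5 0; python3 ov.py w9.npz w9c.png 317 270 65 22 195,115,435,355 70:14
```

```text
clock: 18.12
position: [453.8, -172.6, 87.9]
tcp_rot: [0.0, 1.571, -0.0]
contact_force: [0.0, 0.0, 0.1]
finger_gap: 0.957
t 18.18 p [ 454.  -172.6   88.5] x [ 0.001 -0.001 -1.   ] z [ 1.    -0.     0.001] F [-0.4  0.3 -0. ] M [-0.05 -0.05 -0.01] gap 90.0 q [-0.44  0.29  1.82 -0.    1.02 -0.44]
slide mm [60.  -0.1  0.2]
cur yaw -0.0 twist -0.005246304578022887
[ 453.9 -168.4   65. ]
```

View pics/w9c.png

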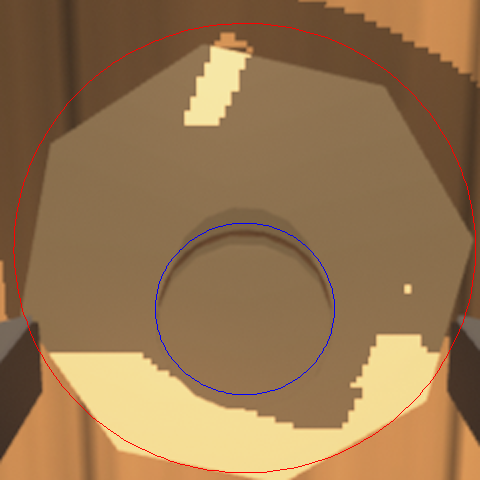

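```bash
python3 ov.py w9.npz w9d.png 317.3 276 65 22 195,115,435,355 70:14
python3 - <<'E'
from h import *
a=np.load('w8.npz');b=np.load('w9.npz')
print(tri([(a['K'],a['M'],(318,211)),(b['K'],b['M'],(317.3,276))]))
E
```

```text
[ 454.  -171.5   65. ]
(array([ 454.10385209, -173.82598898,   57.73927157]), [0.06947047611166225, 0.06947047611172563])
```

View pics/w9d.png

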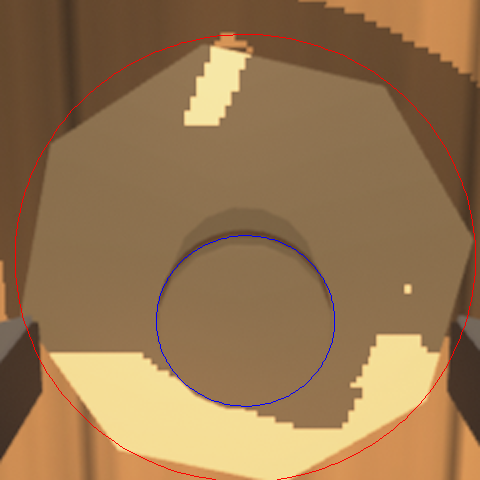

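Both views agree on (454, -172) within 1 mm; height comes out at 58 against 65 on this short baseline, while the ring size fits 65. I'll use the same two-way centring grip.

```bash
python3 -m jog '{"slide":[[0.0,0,0],[0.005,0,0],[0.01,0,0],[0.01,0,0],[0.01,0,0],[0.01,0,0],[0.01,0,0],[0.005,0,0]],"twist":[10,10,10,10,10,10,10,10],"jaw":[0.09,0.09,0.09,0.09,0.09,0.09,0.09,0.09]}' 4
python3 -m jog '{"slide":[[0,0,0],[0,0,0],[0,0,0],[0,0,0],[0,0,0],[0,0,0],[0,0,0]],"twist":[10,0,0,0,0,0,0],"jaw":[0.09,0.04,0.04,0.04,0.04,0.04,0.04]}' 4
python3 st.py 454.2 -172.7 28.5 90
```

```text
clock: 19.18
position: [454.1, -172.5, 28.4]
tcp_rot: [1.084, 1.282, -1.083]
contact_force: [0.8, 0.0, -0.1]
finger_gap: 0.956
clock: 20.05
position: [453.3, -172.1, 27.5]
tcp_rot: [1.209, 1.209, -1.209]
contact_force: [-0.8, -0.6, -0.5]
finger_gap: 0.465
t 20.05 p [ 453.3 -172.1   27.5] x [ 0. -0. -1.] z [ 0.001 -1.     0.   ] F [-0.8 -0.6 -0.5] M [-0.06 -0.   -0.02] gap 43.7 q [-0.44  0.39  1.86 -0.    0.89  1.13]
slide mm [-1.   0.9  0.6]
cur yaw -90.0 twist 0.03402107846980584
```

```bash
python3 -m jog '{"slide":[[0,0,0],[0,0,0],[0,0,0],[0,0,0],[0,0,0],[0,0,0],[0,0,0],[0,0,0]],"twist":[0,0,0,0,-10,-10,-10,-10],"jaw":[0.09,0.09,0.09,0.09,0.09,0.09,0.09,0.09]}' 4
python3 -m jog '{"slide":[[0,0,0],[0,0,0],[0,0,0],[0,0,0],[0,0,0],[0,0,0],[0,0,0],[0,0,0]],"twist":[-10,-10,-10,-10,-10,0,0,0],"jaw":[0.09,0.09,0.09,0.09,0.09,0.04,0.04,0.04]}' 35
python3 -m jog '{"slide":[[0,0,0],[0,0,0],[0,0,0],[0,0,0],[0,0,0]],"twist":[0,0,0,0,0],"jaw":[0.04,0.04,0.04,0.04,0.04]}' 35
python3 st.py 536.8 415.8 28 0
python3 -m jog '{"slide":[[-0.01,0,0],[-0.03,0,0],[-0.05,0,0],[-0.06,0,0],[-0.05,0,0],[0,0,0]],"twist":[0,0,0,0,0,0],"jaw":[0.04,0.04,0.04,0.04,0.04,0.04]}' 35
python3 st.py 528.4 -403.1 225 0
```

```text
clock: 21.05
position: [453.3, -172.0, 27.4]
tcp_rot: [0.677, 1.463, -0.677]
contact_force: [-0.3, 0.1, -0.6]
finger_gap: 0.957
clock: 22.05
position: [453.3, -172.0, 27.4]
tcp_rot: [0.002, 1.571, -0.002]
contact_force: [-0.2, -0.2, -0.9]
finger_gap: 0.674
clock: 22.68
position: [453.3, -172.0, 27.5]
tcp_rot: [-0.0, 1.571, 0.0]
contact_force: [-0.6, -0.6, 0.1]
finger_gap: 0.461
t 22.68 p [ 453.3 -172.    27.5] x [ 0. -0. -1.] z [1. 0. 0.] F [-0.6 -0.6  0.1] M [-0.02 -0.1  -0.06] gap 43.3 q [-0.44  0.39  1.86  0.    0.89 -0.44]
slide mm [-5.000e-01  5.878e+02  8.360e+01]
cur yaw 0.0 twist 0.007227745488819437
clock: 23.42
position: [454.3, -172.5, 231.4]
tcp_rot: [-0.002, 1.565, -0.002]
contact_force: [0.2, 0.8, -3.2]
finger_gap: 0.465
t 23.43 p [ 454.3 -172.5  231.4] x [ 0.006 -0.003 -1.   ] z [1.    0.    0.006] F [ 0.2  0.8 -3.2] M [-0.02 -0.12 -0.02] gap 43.7 q [-0.44  0.13  1.66 -0.    1.34 -0.44]
slide mm [   7.5 -230.6   74. ]
cur yaw 0.0 twist 0.016211194373227045
```

```bash
python3 -m jog '{"slide":[[0,-0.025,0.009],[0,-0.045,0.015],[0,-0.05,0.015],[0,-0.05,0.015],[0,-0.04,0.014],[0.01,-0.02,0.006],[0.02,0,0],[0,0,0]],"twist":[0,0,0,0,0,0,0,0],"jaw":[0.04,0.04,0.04,0.04,0.04,0.04,0.04,0.04]}' 35
python3 -m jog '{"slide":[[0.03,0,0],[0.03,0,0],[0.01,0,0],[0,0,0],[0,0,0]],"twist":[0,0,0,0,0],"jaw":[0.04,0.04,0.04,0.04,0.04]}' 35
python3 st.py 528.4 -403.1 112.5 0
```

```text
clock: 24.42
position: [526.4, -401.4, 194.4]
tcp_rot: [0.003, 1.575, 0.003]
contact_force: [0.3, 0.7, -2.4]
finger_gap: 0.465
clock: 25.05
position: [527.8, -402.3, 129.1]
tcp_rot: [-0.001, 1.569, -0.001]
contact_force: [0.4, -0.4, -1.4]
finger_gap: 0.46
t 25.05 p [ 527.8 -402.3  129.1] x [ 0.002 -0.001 -1.   ] z [1.    0.    0.002] F [ 0.4 -0.4 -1.4] M [-0.06 -0.04  0.03] gap 43.2 q [-0.71  0.62  1.25 -0.    1.28 -0.71]
slide mm [16.6 -0.7  0.6]
cur yaw 0.0 twist 0.014890334338218736
```

```bash
python3 -m jog '{"slide":[[0.004,-0.001,0.001],[0.003,0,0],[0.003,0,0],[0.002,0,0],[0.002,0,0],[0.001,0,0],[0.0005,0,0],[0,0,0]],"twist":[0,0,0,0,0,0,0,0],"jaw":[0.04,0.04,0.04,0.04,0.04,0.04,0.04,0.04]}' 35
python3 st.py 528.4 -403.1 112.5 0
```

```text
clock: 26.05
position: [528.3, -403.1, 112.5]
tcp_rot: [-0.0, 1.571, -0.0]
contact_force: [-3.7, 1.5, 5.2]
finger_gap: 0.467
t 26.05 p [ 528.3 -403.1  112.5] x [ 0. -0. -1.] z [1. 0. 0.] F [-3.7  1.5  5.2] M [ 0.39  0.55 -0.09] gap 43.9 q [-0.71  0.63  1.26 -0.    1.25 -0.71]
slide mm [ 0.  -0.   0.1]
cur yaw 0.0 twist 0.010395236969984012
```

Contact at exactly the expected height. Releasing, backing up and looking.

```bash
python3 -m jog '{"slide":[[0,0,0],[0,0,0],[0,0,0],[0,0,0],[-0.01,0,0],[-0.03,0,0],[-0.05,0,0],[-0.06,0,0]],"twist":[0,0,0,0,0,0,0,0],"jaw":[0.06,0.09,0.09,0.09,0.09,0.09,0.09,0.09]}' 35
python3 -m jog '{"slide":[[-0.04,0.02,0],[-0.02,0.02,0],[0,0,0]],"twist":[0,0,0],"jaw":[0.09,0.09,0.09]}' 35
python3 - <<'E'
from h import *
i,K,M=frame('wrist'); save('w10.png',i); np.savez('w10.npz',i=i,K=K,M=M)
print(proj(K,M,[528.4,-403.1,150]))
E
python3 st.py 603 -45 220 0
```

```text
clock: 27.05
position: [528.0, -402.7, 263.6]
tcp_rot: [0.0, 1.572, 0.001]
contact_force: [0.6, -0.3, 0.6]
finger_gap: 0.957
clock: 27.42
position: [528.8, -361.9, 323.1]
tcp_rot: [-0.002, 1.569, 0.001]
contact_force: [0.2, 0.4, -1.1]
finger_gap: 0.955
[315.87947638 269.21704699]
t 27.48 p [ 528.4 -362.5  321.2] x [-0.001  0.    -1.   ] z [ 1.     0.001 -0.001] F [-1.  -0.3 -1.5] M [-0.12 -0.06 -0.04] gap 90.1 q [-0.66  0.47  1.03 -0.    1.64 -0.66]
slide mm [101.3 317.4  75. ]
cur yaw 0.1 twist 0.06666135076082469
```

View pics/w10.png

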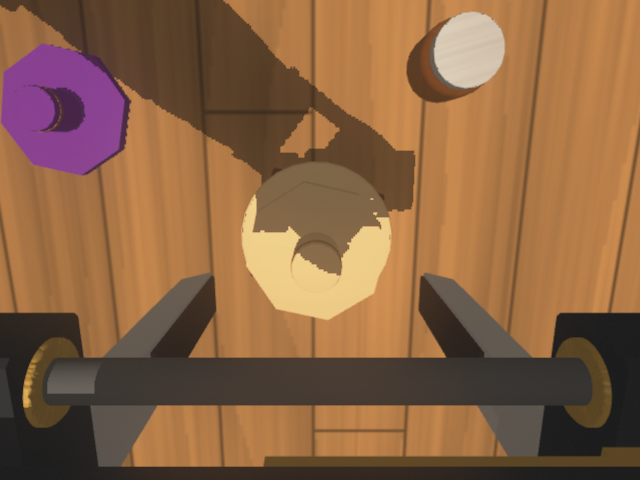

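The middle tier's column top is at (316.5,269) against a predicted (315.9,269.2), so it is centred. Next, the small tier.

```bash
python3 -m jog '{"slide":[[0,0.04,0.01],[0,0.05,0.011],[0.01,0.05,0.011],[0.02,0.05,0.011],[0.03,0.05,0.011],[0.03,0.05,0.011],[0.03,0.027,0.01],[0,0,0]],"twist":[0,0,0,0,0,0,0,0],"jaw":[0.09,0.09,0.09,0.09,0.09,0.09,0.09,0.09]}' 30
python3 - <<'E'
from h import *
i,K,M=frame('wrist'); save('w11.png',i); np.savez('w11.npz',i=i,K=K,M=M)
E
python3 st.py 603 -24 100 0;python3 ov.py w11.npz w11c.png 318 211 65 22 225,105,415,295 63.6:14
```

```text
clock: 28.48
position: [602.1, -44.7, 197.6]
tcp_rot: [-0.001, 1.578, 0.003]
contact_force: [0.5, 0.0, -0.5]
finger_gap: 0.958
t 28.52 p [602.6 -46.  199.8] x [-0.004  0.    -1.   ] z [ 1.     0.001 -0.004] F [ 0.6  0.6 -0.1] M [-0.   -0.07  0.01] gap 89.8 q [-0.14  0.43  1.36 -0.    1.36 -0.14]
slide mm [99.8 22.   0.8]
cur yaw 0.1 twist 0.06566366666760359
[602.  -28.7  65. ]
```

View pics/w11.png

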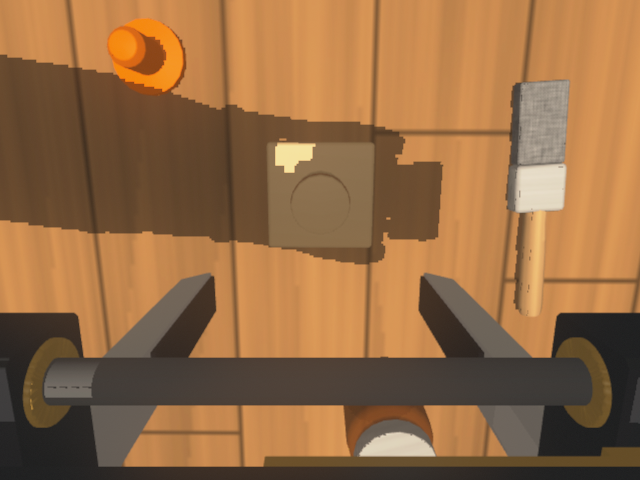

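View pics/w11c.png

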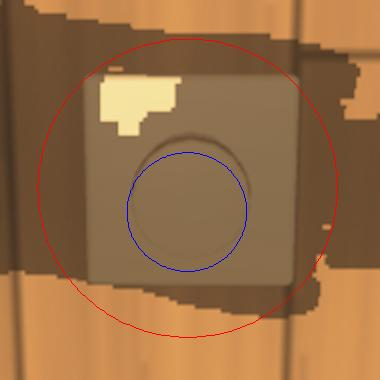

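```bash
python3 ov.py w11.npz w11c.png 320.2 204 65 22 225,105,415,295 63.6:14
python3 -m jog '{"slide":[[0.03,0.02,0.001],[0.04,0,0],[0.03,0,0],[0.01,0,0],[0,0,0]],"twist":[0,0,0,0,0],"jaw":[0.09,0.09,0.09,0.09,0.09]}' 30
python3 - <<'E'
from h import *
i,K,M=frame('wrist'); np.savez('w12.npz',i=i,K=K,M=M);save('w12.png',i)
E
python3 st.py 603 -25 28.5 0; python3 ov.py w12.npz w12c.png 317 276 65 22 195,115,435,355 63.6:14
```

```text
[603.6 -23.5  65. ]
clock: 29.15
position: [604.5, -26.9, 92.5]
tcp_rot: [0.001, 1.571, -0.001]
contact_force: [0.8, 0.9, -0.0]
finger_gap: 0.959
t 29.2 p [604.8 -26.7  93.2] x [ 0.001 -0.    -1.   ] z [ 1.    -0.001  0.001] F [0.  0.3 1.1] M [-0.02 -0.12 -0.03] gap 89.7 q [-0.1   0.53  1.47 -0.    1.14 -0.1 ]
slide mm [64.7  1.7 -1.9]
cur yaw -0.0 twist -0.031139883705975535
[604.6 -27.3  65. ]
```

View pics/w12c.png

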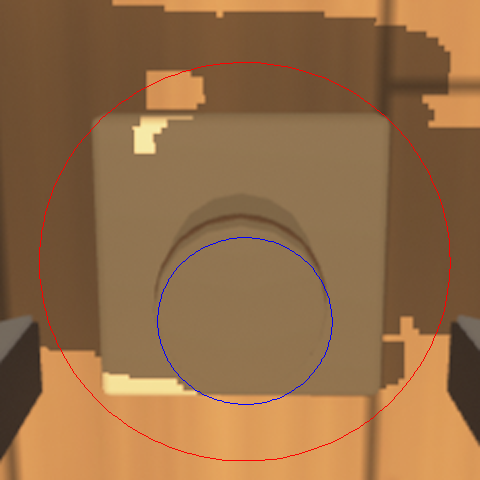

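Corrected fit: (603.8, -23.2), and both views agree. Centring grip.

```bash
python3 -m jog '{"slide":[[0.0,0.0035,-0.001],[0.01,0,0],[0.01,0,0],[0.01,0,0],[0.01,0,0],[0.01,0,0],[0.01,0,0],[0.005,0,0]],"twist":[0,10,10,10,10,10,10,10],"jaw":[0.09,0.09,0.09,0.09,0.09,0.09,0.09,0.09]}' 4
python3 -m jog '{"slide":[[0,0,0],[0,0,0],[0,0,0],[0,0,0],[0,0,0],[0,0,0],[0,0,0],[0,0,0]],"twist":[10,10,0,0,0,0,0,0],"jaw":[0.09,0.09,0.04,0.04,0.04,0.04,0.04,0.04]}' 4
python3 st.py 603.8 -23.2 28.5 90
```

```text
clock: 30.2
position: [603.5, -22.3, 27.4]
tcp_rot: [0.953, 1.352, -0.952]
contact_force: [-0.1, -0.8, 0.1]
finger_gap: 0.961
clock: 31.2
position: [603.3, -22.6, 27.0]
tcp_rot: [1.209, 1.209, -1.209]
contact_force: [1.1, -0.7, 0.8]
finger_gap: 0.464
t 31.2 p [603.3 -22.6  27. ] x [ 0. -0. -1.] z [ 0. -1.  0.] F [ 1.1 -0.7  0.8] M [-0.08  0.01 -0.  ] gap 43.6 q [-0.1   0.61  1.51 -0.    1.02  1.47]
slide mm [-1.5  0.5  0.6]
cur yaw -90.0 twist 0.027440174991170352
```

```bash
python3 -m jog '{"slide":[[0,0,0],[0,0,0],[0,0,0],[0,0,0],[0,0,0],[0,0,0],[0,0,0],[0,0,0]],"twist":[0,0,0,0,-10,-10,-10,-10],"jaw":[0.09,0.09,0.09,0.09,0.09,0.09,0.09,0.09]}' 4
python3 -m jog '{"slide":[[0,0,0],[0,0,0],[0,0,0],[0,0,0],[0,0,0],[0,0,0],[0,0,0],[0,0,0]],"twist":[-10,-10,-10,-10,-10,0,0,0],"jaw":[0.09,0.09,0.09,0.09,0.09,0.04,0.04,0.04]}' 35
python3 -m jog '{"slide":[[0,0,0],[0,0,0],[0,0,0],[0,0,0],[0,0,0]],"twist":[0,0,0,0,0],"jaw":[0.04,0.04,0.04,0.04,0.04]}' 35
python3 st.py 536.8 415.8 28 0
python3 -m jog '{"slide":[[-0.01,0,0],[-0.03,0,0],[-0.05,0,0],[-0.06,0,0],[-0.06,0,0],[-0.05,0,0],[0,0,0]],"twist":[0,0,0,0,0,0,0],"jaw":[0.04,0.04,0.04,0.04,0.04,0.04,0.04]}' 35
python3 st.py 528.4 -403.1 280 0
```

```text
clock: 32.2
position: [603.3, -22.5, 27.0]
tcp_rot: [0.677, 1.463, -0.677]
contact_force: [-0.7, -0.1, 0.4]
finger_gap: 0.956
clock: 33.2
position: [603.3, -22.5, 27.0]
tcp_rot: [0.002, 1.571, -0.002]
contact_force: [0.4, -0.9, 0.3]
finger_gap: 0.672
clock: 33.83
position: [603.3, -22.5, 27.0]
tcp_rot: [-0.0, 1.571, 0.0]
contact_force: [-0.0, -0.4, -0.8]
finger_gap: 0.463
t 33.83 p [603.3 -22.5  27. ] x [ 0. -0. -1.] z [1. 0. 0.] F [-0.  -0.4 -0.8] M [-0.01 -0.1  -0.  ] gap 43.5 q [-0.1   0.61  1.51 -0.    1.02 -0.1 ]
slide mm [ -1.  438.3 -66.4]
cur yaw 0.0 twist 0.009995651324530286
clock: 34.7
position: [604.1, -22.5, 291.8]
tcp_rot: [-0.001, 1.563, -0.0]
contact_force: [-0.5, -0.9, -2.2]
finger_gap: 0.463
t 34.7 p [604.1 -22.5 291.8] x [ 0.007 -0.001 -1.   ] z [1.    0.    0.007] F [-0.5 -0.9 -2.2] M [-0.02 -0.11  0.02] gap 43.5 q [-0.1   0.37  1.22  0.    1.53 -0.1 ]
slide mm [  11.5 -380.5  -75.9]
cur yaw 0.0 twist 0.016098954565762824
```

```bash
python3 -m jog '{"slide":[[0,-0.02,-0.003],[0,-0.045,-0.009],[0,-0.055,-0.011],[0,-0.055,-0.011],[0,-0.055,-0.011],[0,-0.055,-0.011],[0,-0.05,-0.01],[0,-0.03,-0.006]],"twist":[0,0,0,0,0,0,0,0],"jaw":[0.04,0.04,0.04,0.04,0.04,0.04,0.04,0.04]}' 35
python3 -m jog '{"slide":[[0.02,-0.016,-0.004],[0.03,0,0],[0.03,0,0],[0.01,0,0],[0,0,0],[0,0,0]],"twist":[0,0,0,0,0,0],"jaw":[0.04,0.04,0.04,0.04,0.04,0.04]}' 35
python3 st.py 528.4 -403.1 177 0
```

```text
clock: 35.7
position: [529.3, -390.5, 284.8]
tcp_rot: [0.003, 1.573, -0.0]
contact_force: [0.4, 0.2, -2.1]
finger_gap: 0.463
clock: 36.45
position: [527.6, -403.7, 198.1]
tcp_rot: [-0.001, 1.57, -0.001]
contact_force: [-1.0, -0.4, -1.1]
finger_gap: 0.462
t 36.45 p [ 527.6 -403.7  198.1] x [ 0.001 -0.001 -1.   ] z [1.    0.    0.001] F [-1.  -0.4 -1.1] M [-0.07 -0.11  0.01] gap 43.5 q [-0.71  0.57  1.16 -0.    1.41 -0.71]
slide mm [21.1  0.6  0.7]
cur yaw 0.0 twist 0.02173170198099683
```

```bash
python3 -m jog '{"slide":[[0.006,0.0005,0.0005],[0.005,0,0],[0.003,0,0],[0.003,0,0],[0.002,0,0],[0.001,0,0],[0.001,0,0],[0,0,0]],"twist":[0,0,0,0,0,0,0,0],"jaw":[0.04,0.04,0.04,0.04,0.04,0.04,0.04,0.04]}' 35
python3 st.py 528.4 -403.1 177 0
```

```text
clock: 37.45
position: [527.9, -403.1, 176.9]
tcp_rot: [-0.001, 1.57, -0.0]
contact_force: [-1.8, 1.5, 6.1]
finger_gap: 0.463
t 37.45 p [ 527.9 -403.1  176.9] x [ 0.001 -0.001 -1.   ] z [1.    0.    0.001] F [-1.8  1.5  6.1] M [0.29 0.51 0.02] gap 43.6 q [-0.71  0.58  1.19 -0.    1.37 -0.71]
slide mm [-0.1  0.   0.5]
cur yaw 0.0 twist 0.012706970235356607
```

```bash
python3 -m jog '{"slide":[[0,0,0],[0,0,0],[0,0,0],[0,0,0],[-0.01,0,0],[-0.03,0,0],[-0.05,0,0],[-0.05,0,0]],"twist":[0,0,0,0,0,0,0,0],"jaw":[0.06,0.09,0.09,0.09,0.09,0.09,0.09,0.09]}' 35
python3 -m jog '{"slide":[[-0.03,0.02,0],[0,0.02,0],[0,0,0]],"twist":[0,0,0],"jaw":[0.09,0.09,0.09]}' 35
python3 - <<'E'
from h import *
i,K,M=frame('wrist'); save('w13.png',i); np.savez('w13.npz',i=i,K=K,M=M)
print(proj(K,M,[528.4,-403.1,215]))
E
python3 st.py 448 160 200 0
```

```text
clock: 38.45
position: [527.6, -402.8, 318.4]
tcp_rot: [-0.001, 1.57, -0.0]
contact_force: [1.5, -0.7, -0.6]
finger_gap: 0.959
clock: 38.83
position: [528.0, -362.2, 347.2]
tcp_rot: [-0.002, 1.57, 0.0]
contact_force: [-0.3, -0.0, -0.4]
finger_gap: 0.955
[316.99043982 284.48887245]
t 38.88 p [ 527.8 -362.9  346.5] x [ 0. -0. -1.] z [1.    0.001 0.   ] F [-0.5  0.3  0.3] M [-0.03 -0.06  0.02] gap 89.8 q [-0.66  0.47  0.98 -0.    1.7  -0.66]
slide mm [146.3 523.1 -79.4]
cur yaw 0.1 twist 0.050800575911466694
```

View pics/w13.png

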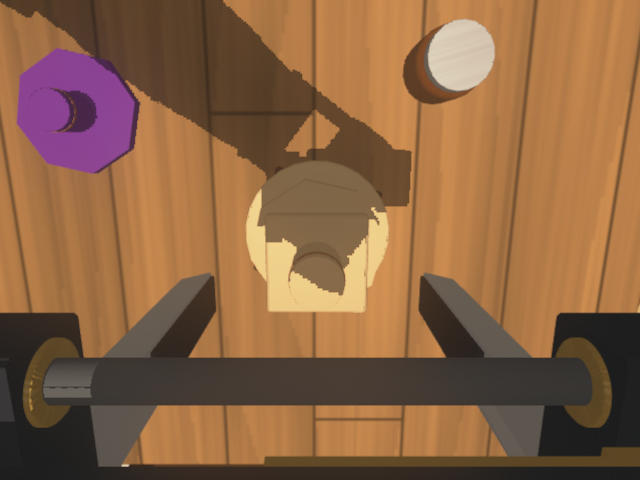

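The small tier's column top is at (317,282) against a predicted (317,284.5), so it is fine. Now the cap.

```bash
python3 -m jog '{"slide":[[0,0.04,0],[0,0.055,0],[0,0.055,-0.008],[0.01,0.055,-0.011],[0.02,0.055,-0.011],[0.02,0.055,-0.011],[0.02,0.055,-0.011],[0.02,0.055,-0.011]],"twist":[0,0,0,0,0,0,0,0],"jaw":[0.08,0.08,0.07,0.07,0.07,0.07,0.07,0.07]}' 30
python3 -m jog '{"slide":[[0.03,0.055,-0.01],[0.03,0.04,-0.006],[0.015,0,0],[0,0,0]],"twist":[0,0,0,0],"jaw":[0.07,0.07,0.07,0.07]}' 30
python3 - <<'E'
from h import *
i,K,M=frame('wrist'); save('w14.png',i); np.savez('w14.npz',i=i,K=K,M=M)
E
python3 st.py 448 181.5 100 0;python3 ov.py w14.npz w14c.png 317 206 9 29 225,105,415,295 14:45
```

```text
clock: 39.88
position: [464.5, 63.0, 255.3]
tcp_rot: [0.0, 1.571, -0.001]
contact_force: [0.8, -0.2, -0.0]
finger_gap: 0.747
clock: 40.38
position: [449.0, 155.4, 180.7]
tcp_rot: [-0.0, 1.573, -0.001]
contact_force: [0.2, -0.4, 0.4]
finger_gap: 0.742
t 40.42 p [449.4 155.2 181.7] x [-0. -0. -1.] z [ 1.    -0.001 -0.   ] F [ 0.7 -0.1  0.3] M [-0.02 -0.1  -0.02] gap 69.8 q [ 0.26  0.16  1.76 -0.    1.23  0.26]
slide mm [81.7 26.3 -1.4]
cur yaw -0.0 twist -0.04821575721099691
[448.9 169.    9. ]
```

View pics/w14.png

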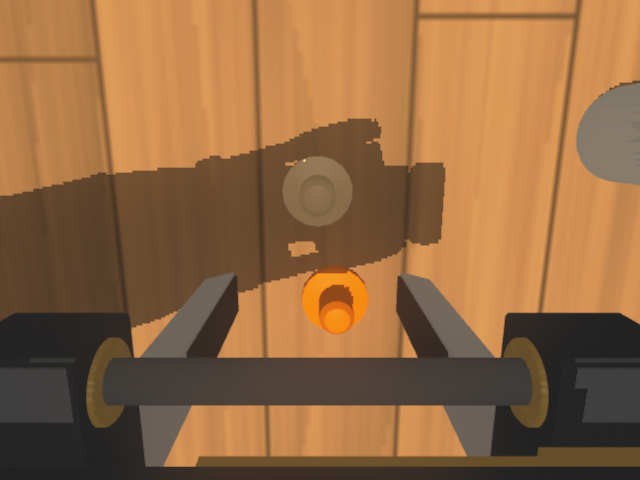

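View pics/w14c.png

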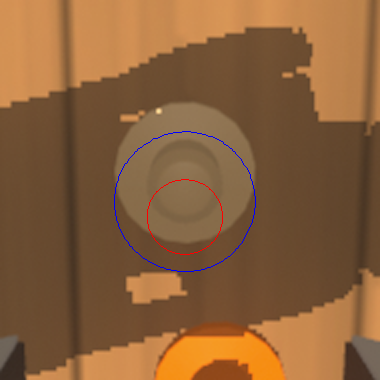

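The pale cap is at (317,191) and the orange one at (335,305), out of the way along -y.

```bash
python3 ov.py w14.npz w14d.png 317.2 191.5 9 29 225,105,415,295 14:45
python3 -m jog '{"slide":[[0.03,0.026,-0.0],[0.04,0,0],[0.02,0,0],[0,0,0]],"twist":[0,0,0,0],"jaw":[0.07,0.07,0.07,0.07]}' 30
python3 - <<'E'
from h import *
i,K,M=frame('wrist'); np.savez('w15.npz',i=i,K=K,M=M);save('w15.png',i)
E
python3 st.py 448 181.5 15 0;python3 ov.py w15.npz w15c.png 317.2 245 9 29 225,155,415,345 14:45
```

```text
[449.  180.9   9. ]
clock: 40.92
position: [449.2, 181.1, 91.3]
tcp_rot: [0.001, 1.572, -0.001]
contact_force: [0.5, 0.6, 1.6]
finger_gap: 0.744
t 40.98 p [449.7 181.5  92.3] x [ 0.001  0.    -1.   ] z [ 1.    -0.001  0.001] F [-0.3  0.5 -0.5] M [-0.01 -0.07  0.  ] gap 70.1 q [ 0.31  0.29  1.82 -0.    1.03  0.31]
slide mm [77.3  0.  -1.8]
cur yaw -0.1 twist -0.06400244232546015
[449.4 183.5   9. ]
```

View pics/w14d.png

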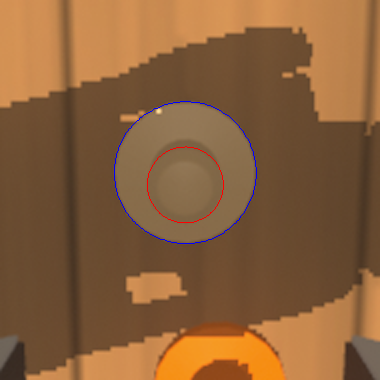

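View pics/w15c.png

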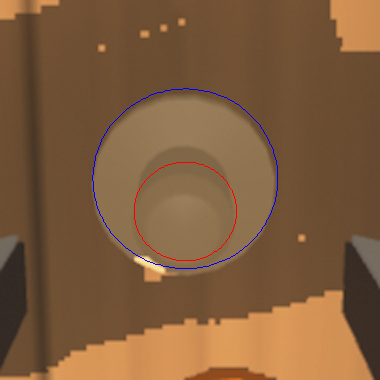

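Both views agree on (449.4, 182) within 1.5 mm, and the sizes fit. The cap is light and near its look-alike, so I'll grip directly.

```bash
python3 -m jog '{"slide":[[0.02,0.0005,0],[0.025,0,0],[0.02,0,0],[0.01,0,0],[0,0,0],[0,0,0],[0,0,0],[0,0,0]],"twist":[0,0,0,0,0,0,0,0],"jaw":[0.07,0.07,0.07,0.07,0.07,0.025,0.025,0.025]}' 20
python3 -m jog '{"slide":[[0,0,0],[0,0,0],[0,0,0],[0,0,0]],"twist":[0,0,0,0],"jaw":[0.024,0.024,0.024,0.024]}' 20
python3 st.py 448 181.5 15 0
```

```text
clock: 41.98
position: [449.1, 182.7, 16.8]
tcp_rot: [0.0, 1.57, 0.0]
contact_force: [0.8, 0.2, 0.5]
finger_gap: 0.461
clock: 42.48
position: [448.9, 182.7, 16.5]
tcp_rot: [-0.0, 1.571, 0.0]
contact_force: [-0.6, 0.0, 2.1]
finger_gap: 0.286
t 42.48 p [448.9 182.7  16.5] x [ 0.  0. -1.] z [1. 0. 0.] F [-0.6  0.   2.1] M [-0.06 -0.01  0.  ] gap 26.9 q [0.31 0.41 1.87 0.   0.86 0.31]
slide mm [ 1.5 -1.2 -0.9]
cur yaw 0.0 twist 0.011605837033854982
```

```bash
python3 -m jog '{"slide":[[-0.01,0,0],[-0.03,0,0],[-0.05,0,0],[-0.06,0,0],[-0.06,0,0],[-0.06,0,0],[-0.03,0,0],[0,0,0]],"twist":[0,0,0,0,0,0,0,0],"jaw":[0.024,0.024,0.024,0.024,0.024,0.024,0.024,0.024]}' 25
python3 - <<'E'
from h import *
i,K,M=frame('wrist'); np.savez('w16.npz',i=i,K=K,M=M);save('w16.png',i)
E
python3 st.py 528.4 -403.1 330 0
```

```text
clock: 43.48
position: [449.1, 182.7, 318.8]
tcp_rot: [0.001, 1.567, 0.001]
contact_force: [-0.0, 0.1, -0.8]
finger_gap: 0.285
t 43.52 p [448.7 182.6 316.7] x [ 0.001  0.    -1.   ] z [1.    0.    0.001] F [ 0.4 -0.7 -1.2] M [-0.06 -0.09 -0.09] gap 26.9 q [0.31 0.09 1.52 0.   1.54 0.31]
slide mm [ -13.4 -585.7   79.5]
cur yaw 0.0 twist 0.013839514516604368
```

View pics/w16.png

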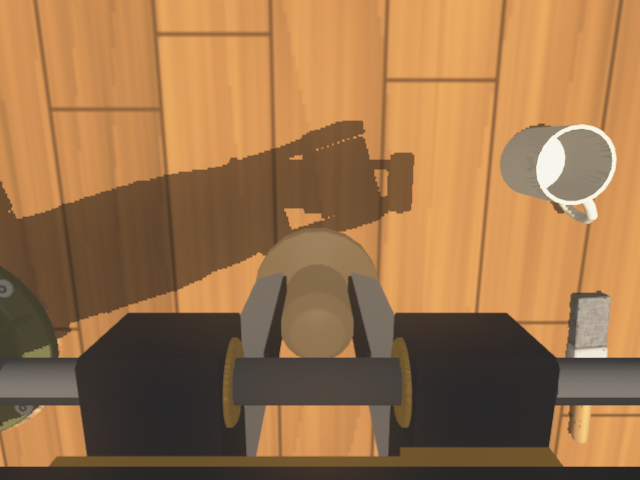

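The cap is held. I'll check its in-hand y offset, then carry.

```bash
python3 - <<'E'
from h import *
a=np.load('w16.npz');s=manip.state()['position']
for dy in(-2,0,2):print(dy,[proj(a['K'],a['M'],[s[0]+29*np.cos(t),s[1]+dy+29*np.sin(t),s[2]-16.5+9]).round(1) for t in(0,np.pi/2,np.pi)])
E
python3 -m jog '{"slide":[[0,-0.02,0.003],[0,-0.045,0.006],[0,-0.055,0.007],[0,-0.055,0.008],[0,-0.055,0.008],[0,-0.055,0.008],[0,-0.055,0.008],[0,-0.055,0.008]],"twist":[0,0,0,0,0,0,0,0],"jaw":[0.024,0.024,0.024,0.024,0.024,0.024,0.024,0.024]}' 25
python3 -m jog '{"slide":[[0,-0.055,0.008],[0,-0.055,0.008],[0,-0.045,0.006],[0,-0.03,0.003],[0,0,0],[0,0,0]],"twist":[0,0,0,0,0,0],"jaw":[0.024,0.024,0.024,0.024,0.024,0.024]}' 25
python3 st.py 528.4 -403.1 250 0
```

```text
-2 [array([378.2, 291.4]), array([315.8, 230.3]), array([253.4, 291.5])]
0 [array([378.3, 287.3]), array([315.8, 226. ]), array([253.2, 287.4])]
2 [array([378.4, 283.2]), array([315.8, 221.6]), array([253.1, 283.3])]
clock: 44.52
position: [504.5, -214.0, 314.7]
tcp_rot: [0.001, 1.573, 0.001]
contact_force: [0.5, 0.5, -1.2]
finger_gap: 0.287
clock: 45.28
position: [529.9, -396.7, 315.3]
tcp_rot: [0.001, 1.572, 0.001]
contact_force: [-0.0, -0.2, -0.7]
finger_gap: 0.286
t 45.27 p [ 529.9 -396.7  315.3] x [-0.001  0.001 -1.   ] z [ 1.     0.    -0.001] F [-0.  -0.2 -0.7] M [-0.03 -0.11 -0.06] gap 26.9 q [-0.7   0.52  0.96  0.    1.66 -0.7 ]
slide mm [65.3 -6.5 -1.4]
cur yaw 0.0 twist 0.025417118645293613
```

```bash
python3 -m jog '{"slide":[[0.015,-0.0055,-0.0015],[0.025,0,0],[0.02,0,0],[0.005,0,0],[0,0,0]],"twist":[0,0,0,0,0],"jaw":[0.024,0.024,0.024,0.024,0.024]}' 25
python3 st.py 528.4 -402.2 231.5 0
```

```text
clock: 45.9
position: [528.5, -402.6, 251.5]
tcp_rot: [-0.0, 1.571, 0.0]
contact_force: [-0.1, -0.3, -0.5]
finger_gap: 0.287
t 45.9 p [ 528.5 -402.6  251.5] x [-0.  0. -1.] z [ 1.     0.001 -0.   ] F [-0.1 -0.3 -0.5] M [-0.05 -0.07  0.01] gap 27.0 q [-0.71  0.54  1.08 -0.    1.52 -0.71]
slide mm [20.   0.4 -0.1]
cur yaw 0.0 twist 0.03186036359187483
```

```bash
python3 -m jog '{"slide":[[0.006,0.0003,0],[0.005,0,0],[0.003,0,0],[0.002,0,0],[0.002,0,0],[0.001,0,0],[0.001,0,0],[0,0,0]],"twist":[0,0,0,0,0,0,0,0],"jaw":[0.024,0.024,0.024,0.024,0.024,0.024,0.024,0.024]}' 25
python3 st.py 528.4 -402.2 231.5 0
```

```text
clock: 46.9
position: [528.5, -402.6, 231.5]
tcp_rot: [-0.0, 1.571, 0.0]
contact_force: [-0.5, -0.7, -0.2]
finger_gap: 0.284
t 46.9 p [ 528.5 -402.6  231.5] x [ 0. -0. -1.] z [1. 0. 0.] F [-0.5 -0.7 -0.2] M [-0.07 -0.07 -0.02] gap 26.7 q [-0.71  0.55  1.11 -0.    1.48 -0.71]
slide mm [ 0.   0.4 -0.1]
cur yaw 0.0 twist 0.014495653117904794
```

No clear contact yet, so I'll ease down 0.5 mm per row.

```bash
python3 -m jog '{"slide":[[0.0005,0,0],[0.0005,0,0],[0,0,0]],"twist":[0,0,0],"jaw":[0.024,0.024,0.024]}' 25
python3 st.py 528.4 -402.2 231.5 0
```

```text
clock: 47.28
position: [528.6, -402.7, 231.4]
tcp_rot: [-0.001, 1.57, -0.001]
contact_force: [-1.3, 0.8, 6.2]
finger_gap: 0.285
t 47.27 p [ 528.6 -402.7  231.4] x [ 0.001 -0.001 -1.   ] z [1.    0.    0.001] F [-1.3  0.8  6.2] M [0.07 0.22 0.  ] gap 26.8 q [-0.71  0.55  1.11 -0.    1.48 -0.71]
slide mm [-0.1  0.5 -0.2]
cur yaw 0.0 twist 0.01162511460655935
```

Contact at +6 N. Releasing and retreating.

```bash
python3 -m jog '{"slide":[[0,0,0],[0,0,0],[0,0,0],[0,0,0],[-0.01,0,0],[-0.03,0,0],[-0.04,0,0],[-0.04,0,0]],"twist":[0,0,0,0,0,0,0,0],"jaw":[0.04,0.06,0.07,0.07,0.07,0.07,0.07,0.07]}' 25
python3 -m jog '{"slide":[[0,0.03,0],[0,0.05,0],[0,0.05,0],[0,0.05,-0.02],[0,0.05,-0.02],[0,0.03,-0.02],[0,0,0],[0,0,0]],"twist":[0,0,0,0,0,0,0,0],"jaw":[0.07,0.07,0.07,0.07,0.07,0.07,0.07,0.07]}' 25
python3 - <<'E'
from h import *
for n in('wrist','scene','top'):
    i,K,M=frame(n);np.savez('f_'+n+'.npz',i=i,K=K,M=M);save('f_'+n+'.png',i)
    if n!='wrist':
        for z in(34,99,164,224,270):print(n,z,proj(K,M,[528.4,-403.1,z]).round(1))
i=np.load('f_scene.npz')['i'];save('f_scenec.png',i,(80,40,260,210),3.5)
i=np.load('f_top.npz')['i'];save('f_topc.png',i,(400,160,580,310),3.5)
E
python3 st.py
```

```text
clock: 48.28
position: [528.3, -402.4, 352.6]
tcp_rot: [-0.001, 1.57, -0.0]
contact_force: [0.6, -0.1, -0.3]
finger_gap: 0.748
clock: 49.28
position: [468.7, -142.9, 350.9]
tcp_rot: [-0.0, 1.57, -0.0]
contact_force: [0.5, -0.3, -0.2]
finger_gap: 0.745
scene 34 [182.5 165.1]
scene 99 [176.4 148.2]
scene 164 [169.8 129.8]
scene 224 [163.2 111.4]
scene 270 [157.7  96.2]
top 34 [491.  233.1]
top 99 [498.7 230. ]
top 164 [507.2 226.6]
top 224 [515.9 223.1]
top 270 [523.1 220.2]
t 49.42 p [ 468.7 -143.3  350.2] x [-0.  0. -1.] z [ 1.    -0.001 -0.   ] F [-0.2 -0.8 -0.4] M [-0.04 -0.15  0.02] gap 69.8 q [-0.37  0.09  1.44 -0.    1.61 -0.37]
```

View pics/f_scene.png

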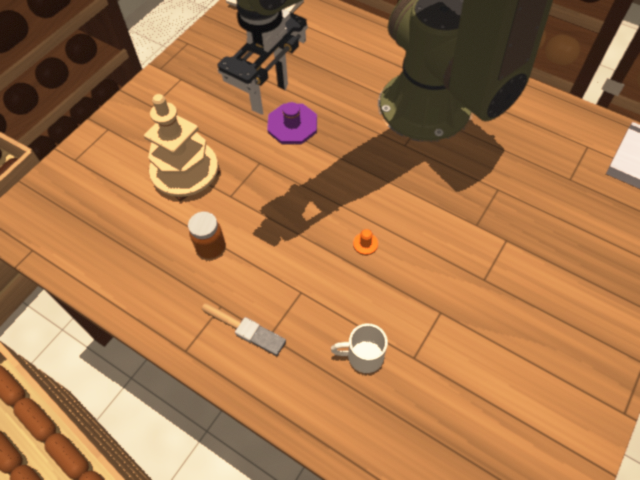

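View pics/f_scenec.png

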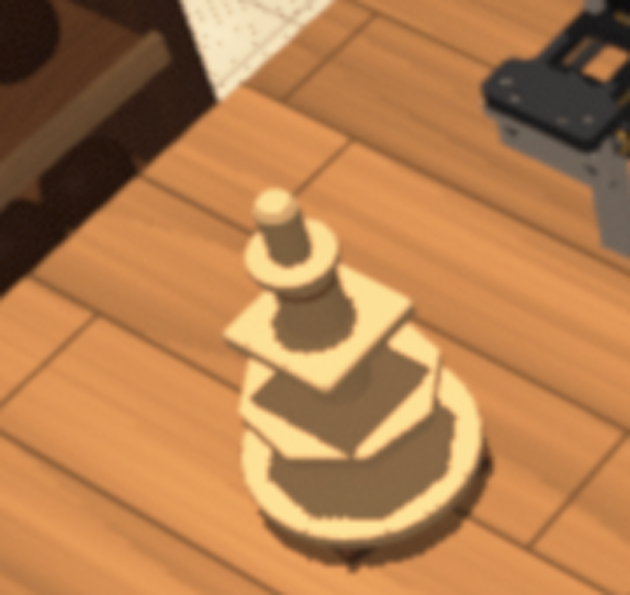

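View pics/f_topc.png

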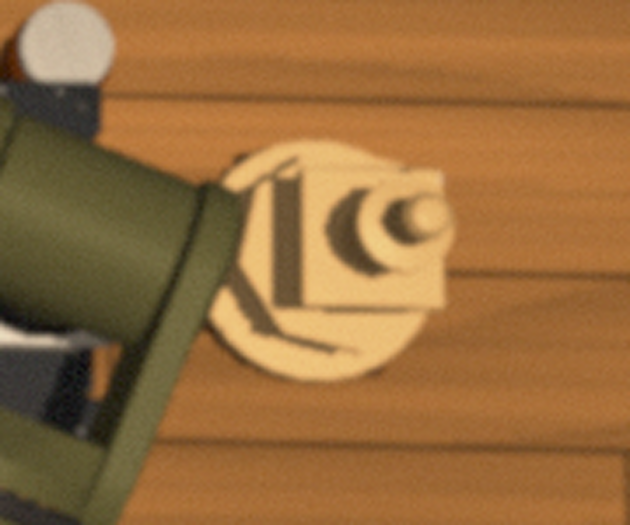

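View pics/f_top.png

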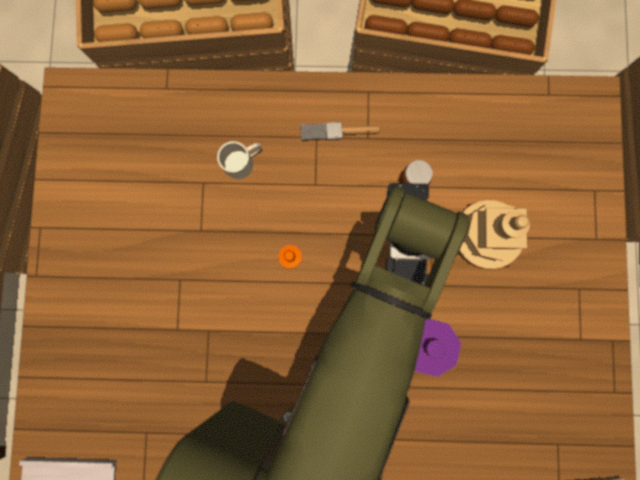

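The stand is upright and aligned. The cap base appears at top (515.7,223.4) against a predicted (515.9,223.1), and at scene (163.1,112.6) against (163.2,111.4). The square board is at (506.6,228.3) against (507.2,226.6). Bystanders and look-alikes show at their original pixels. Handing in.

```bash
python3 -c "
from rig import manip
print(manip.finish_job())"
```

```text
the job is handed in; nothing more can be done
None
```

The pastry stand is up on its foot, in order: large round tier, middle octagon, small square tier, cap. I lowered each piece until about 5–6 N of contact showed, released it, and backed off before fetching the next. The job took about 49 s of the 112 s allowed.

**Final checks:**
- **Alignment:** The large tier's outline matched its prediction, centred on the foot within about 1 mm. The final views show the square board and the cap base within about 2 px (around 4 mm) of their predicted places on the foot's axis.
- **Seating:** All four pieces touched down at the expected heights, and the tower looks upright with the gripper well clear of it.
- **Bystanders:** The jar, mug, brush, orange cap and purple octagon appear at their original pixels. The arm partly hides the jar and the purple octagon in the top view, but both are clear in the scene view.

**Disagreements:**
- **Heights:** Short-baseline wrist-camera heights came out low: about 53–58 mm for the column tops against the stated 65 mm. I did not triangulate the small tier or the cap from the wrist camera. I used the stated heights, backed by apparent sizes, the fixed cameras and the contact heights.
- **Cap grip:** The gripper read about 27 mm on the cap's 28 mm stem.

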